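# Rebuild a skateboard truck on its kingpin

## Task

Rebuild the skateboard truck whose base stands in the wooden jig: onto the upright kingpin put the wide orange bushing first, then the aluminium hanger with its nose lying in the slot of the black pivot cup, then the narrow sky-blue bushing, and last the chrome nut, flange down. Every part goes all the way down so that the stack sits level with no gaps (the nut just slides on, it is tightened later). Let go of each part once it is on, and leave the loose sky-blue wheels where they stand.

Things in the scene. Friction and masses are not known exactly. Their poses are not given: they have to be found in the camera images.
- lower_c (a point): Wide orange bushing, a plain ring lying flat on the bench: outside diameter 34 mm, bore 16 mm, 14 mm high, about 20 g. Point: its centre, half-way up (7 mm above its underside); z is the ring's axis, up.
- hanger_c (a point): Bare aluminium hanger lying flat, 14 mm high, 170 g. Round eye in the middle: 40 mm outside, 18 mm bore. Along y each side a straight arm 16 mm wide (grip it across x, about 32 mm out) runs to 55 mm from the centre, then an 8 mm axle stub to 85 mm. Along +x a round 10 mm nose, axis half-way up, to 58 mm. Point: centre of the eye, half-way up (7 mm above the flat underside); z up.
- upper_c (a point): Narrow sky-blue bushing, a plain ring lying flat on the bench: outside diameter 28 mm, bore 16 mm, 14 mm high, about 15 g. Point: its centre, half-way up (7 mm above its underside); z is the ring's axis, up.
- nut_c (a point): Chrome kingpin nut lying flange down, 12 mm high, about 30 g: below a round flange 34 mm in diameter and 3 mm thick, above it a hexagon 28 mm across flats and 9 mm high; plain 16 mm bore right through. Two opposite flats face its +x and -x, the others every 60 degrees. Point: on its axis, half-way up (6 mm above its underside); z up.
- base: Fixed wooden jig (x -46 to 70, y +-40 mm, 15 high) with aluminium truck base (top at 21) and upright dark kingpin: 9 mm diameter, top at 83, last 8 mm tapering to 3. Origin on the kingpin axis at bench level, z up, +x towards the pivot cup. Seat boss 42 mm wide, top at 25. Finished stack: orange 25-39, hanger 39-53, sky-blue 53-67, nut 67-79 mm above the bench.
- pivot_cup: Black nylon pivot cup fixed on the base, 50 mm from the kingpin along the base's +x: a block 12 mm long (x), 30 mm wide (y), with an upward-open slot along x for the hanger's nose, 22 mm wide between cheeks 4 mm thick. Slot floor 39 mm, cheek tops 53 mm above the bench. Origin: middle of its underside, 21 mm above the bench; axes as the base's.
- wheel_a: Loose sky-blue skateboard wheel with a white core lying flat on the bench, 52 mm in diameter and 31 mm high; to be left alone. Origin: centre of its underside.
- wheel_b: A second such loose sky-blue wheel with a white core, 52 mm in diameter and 31 mm high; to be left alone. Origin: centre of its underside.
There are look-alikes about, which are no part of the job. What is shaped like the part that bears nut_c but green, purple or yellow is not meant.

How it is judged (in metres and radians):
On the way, in this order (a step that is already met when the one before it is completed fails the run):
1. the orange bushing sits on the seat around the kingpin, let go (horizontal distance between lower_c and base below 0.006 m and z of lower_c in the frame of base between 0.0285 and 0.0355 m and angle between lower_c's own z axis and vertical below 0.12 rad and contact force between the fingers and lower below 0.1 N), for 0.2 s.
2. the hanger sits on the orange bushing with its nose in the pivot cup, let go (horizontal distance between each of lower_c, hanger_c and base below 0.006 m and z of lower_c in the frame of base between 0.0285 and 0.0355 m and angle between each of lower_c, hanger_c's own z axis and vertical below 0.12 rad and z of hanger_c in the frame of base between 0.0425 and 0.0495 m and angle between the y axis of hanger_c and the y axis of base, either way round below 0.17 rad and x of pivot_cup in the frame of hanger_c above 0.03 m and contact force between the fingers and hanger below 0.1 N), for 0.2 s.
3. the sky-blue bushing sits on the hanger, let go (horizontal distance between each of lower_c, hanger_c, upper_c and base below 0.006 m and z of lower_c in the frame of base between 0.0285 and 0.0355 m and angle between each of lower_c, hanger_c, upper_c's own z axis and vertical below 0.12 rad and z of hanger_c in the frame of base between 0.0425 and 0.0495 m and angle between the y axis of hanger_c and the y axis of base, either way round below 0.17 rad and x of pivot_cup in the frame of hanger_c above 0.03 m and z of upper_c in the frame of base between 0.0565 and 0.0635 m and contact force between the fingers and upper below 0.1 N), for 0.2 s.
4. the nut sits on the sky-blue bushing, let go (horizontal distance between each of lower_c, hanger_c, upper_c, nut_c and base below 0.006 m and z of lower_c in the frame of base between 0.0285 and 0.0355 m and angle between each of lower_c, hanger_c, upper_c, nut_c's own z axis and vertical below 0.12 rad and z of hanger_c in the frame of base between 0.0425 and 0.0495 m and angle between the y axis of hanger_c and the y axis of base, either way round below 0.17 rad and x of pivot_cup in the frame of hanger_c above 0.03 m and z of upper_c in the frame of base between 0.0565 and 0.0635 m and z of nut_c in the frame of base between 0.0695 and 0.0765 m and contact force between the fingers and nut below 0.1 N and z of base in the frame of nut_c below -0.05 m), for 0.2 s.
At the end, for the whole second after the job is handed in: Orange bushing, hanger, sky-blue bushing, nut (flange down) stacked in that order on the kingpin, each within 6 mm of its axis, 3.5 mm of its seated height, tilted under 0.12 rad; the nose towards the pivot cup, axle within 0.17 rad of the base y axis; all at rest (under 0.02 m/s) (horizontal distance between each of lower_c, hanger_c, upper_c, nut_c and base below 0.006 m and z of lower_c in the frame of base between 0.0285 and 0.0355 m and angle between each of lower_c, hanger_c, upper_c, nut_c's own z axis and vertical below 0.12 rad and z of hanger_c in the frame of base between 0.0425 and 0.0495 m and angle between the y axis of hanger_c and the y axis of base, either way round below 0.17 rad and x of pivot_cup in the frame of hanger_c above 0.03 m and z of upper_c in the frame of base between 0.0565 and 0.0635 m and z of nut_c in the frame of base between 0.0695 and 0.0765 m and linear speed of each of lower, hanger, upper, nut below 0.02 m/s and z of base in the frame of nut_c below -0.05 m); the robot touches nothing.
It fails at once if a wheel is pushed out of its place (more than 15 mm) or lifted (distance of wheel_a from where it was at the start of the episode above 0.015 m).
It fails at once if a wheel is pushed out of its place (more than 15 mm) or lifted (distance of wheel_b from where it was at the start of the episode above 0.015 m).
It also fails if it takes over 93 s, if anything falls off the work surface, if the arm or the gripper's body presses on something with over 40 N, if the wrist force passes 120 N, or if a joint passes its speed limit or range.

## Robot

A 7-joint arm with a two-finger parallel gripper is mounted at the origin on the work surface. World frame = base frame: x ahead of the robot, y to its left, z up, the work surface at z = 0. Lengths are in mm, angles in rad, forces in N, time in s.
With the tool pointing down it reaches from about 400 to 875 mm from the base axis. Payload 4.4 kg.
Tool frame: the origin (TCP) lies on the centre line of the jaws, within the pads' length; the fingertips stand ctrl.nose_length ahead of it and the grasp point (between the pads) lies 6 mm ahead of it (ctrl.nose_length is the distance from the TCP to the fingertips, in mm); z points along the fingers, y is the direction in which the jaws open and shut (so a half turn about z gives the same grasp; the last joint's range is limited). The gripper opens to 85 mm and grips with 20 to 120 N. Pads are 22 mm wide; open, the fingers measure 114 mm over their backs; the gripper's body (76 mm by 85 mm) begins 54 mm behind the grasp point. The pads swing forward as they close: fully open they stand 13 mm farther back than shut.
Start: joints at [-1.332, 0.628, 0.038, 1.517, -0.027, 0.996, -0.02], TCP at [195.043, 620.061, 256.313] pointing down, gripper open.
Joint ranges: [-3.06, 3.06], [-0.37, 2.12], [-1.25, 1.32], [0.18, 2.47], [-1.1, 4.24], [0.23, 1.98], [-2.94, 2.94]. Speed limits (rad/s): [2.57, 2.57, 3.14, 3.14, 3.14, 3.14, 3.14].

## Interface

Orientations are given as [roll, pitch, yaw] about the fixed x, y, z axes, in that order (R = Rz(yaw) Ry(pitch) Rx(roll)).
In Python, from cell import ctrl, vision gives the robot as it stands. The module is installed in compiled form; this text tells all that it offers.
- The arm moves only by the shell command python3 -m inch 'ROWS'. ROWS is a JSON object of lists of equal length, an entry for each row: "travel": the shift along the tool's x, y, z in cm, a list of three; "twist": the turn about the tool's z in degrees; "fingers": the finger opening in cm, from 0 to 8.54. A call has exactly 10 rows; each row is the pose to reach, as a shift and turn from the pose commanded when the call began, along the tool's axes at that moment; what a row does not reach only later rows make up. A row lasts 1/12 s, in which the tool goes at most 41.7 mm and 7.16 degrees, less where a joint would pass 70% of its speed; a pose out of reach is approached as far as the arm can. A call with a gripper value outside its range is refused whole. The fingers move at their own pace and stop on an object; the grip force is fixed at half the most. Time passes only in rows, so rows that repeat a pose let the fingers close, or fill a call up. It gives the time, the measured TCP pose, the force and the opening at its end, in the units of the state.
- ctrl.read_state(): the state, without advancing time (a new reading comes with each control period).
- vision.get_image(name): name is "scene" or "top"; returns a dict with "frame" (400x640x3 uint8, red, green, blue), "fx", "fy", "cx", "cy" (pixels), "position" and "orientation" of the camera in the world. Camera axes: x right, y down, z forward; pixel columns grow to the right and rows downward; lengths in mm; the calibration is good to about 2 mm. A picture is of the moment at which its call begins. There is no depth.
- ctrl.finish_job(): hands the job in, once; it reports no verdict.
The state is a dict: "clock": time; "qpos": joint angles; "qd": joint speeds; "tau": joint torques, N m; "eef_pos": TCP position; "tool_rot": TCP orientation; "force": force on the tool from outside, world axes, zero at the start; "torque": the same for the moment, N m; "width": finger opening in mm.
Only numpy, scipy, OpenCV 4.12 (cv2) and the standard library are available. Lean on these libraries where they do the work, as an engineer would, in place of code of your own. Each camera call takes 0.05 s, during which the arm holds its last target.

## Working session

There is one attempt and no reset: what is moved stays moved. The work goes in short steps, Python scripts to look and compute and a shell command to move; the robot and the scene stay as the last step left them, time stands still between calls to the robot, and variables do not carry over. Pictures are saved under pics/ and viewed, and the job is handed in when it is done.

```bash
mkdir -p pics; python3 - <<'E'
from cell import ctrl, vision
import cv2
s=ctrl.read_state(); print(s, ctrl.nose_length)
for n in("scene","top"):
    d=vision.get_image(n); cv2.imwrite(f"pics/{n}0.png",d["frame"][:,:,::-1]); print(n,{k:v for k,v in d.items() if k!="frame"})
E
```

```text
{'clock': 0.0, 'qpos': array([-1.33178343,  0.6293358 ,  0.03845748,  1.51837607, -0.02700137,
        0.99631155, -0.02001878]), 'qd': array([ 8.63598611e-05,  1.16789702e-04, -2.49310642e-04,  2.34219609e-04,
       -9.52378809e-04, -5.63467339e-05, -4.97115252e-04]), 'tau': array([ 1.01006113e-03, -5.63420033e+01,  1.22621711e+00, -1.93437445e+01,
        1.10375573e-02,  1.06060159e-02,  7.55806980e-06]), 'eef_pos': array([194.87902421, 619.48484982, 255.39345553]), 'tool_rot': array([-3.13968063e+00,  3.30232422e-05,  2.83674752e+00]), 'force': array([-1.59110611, -0.8882223 , -0.30994346]), 'torque': array([-0.02095192, -0.03646886, -0.01861186]), 'width': 85.21762486333482} 25.0
scene {'fx': 499.1164650751622, 'fy': 499.1164650751622, 'cx': 313.37767837339965, 'cy': 201.9074389842861, 'position': array([1226.14670827, -430.92949216,  510.74632349]), 'orientation': array([-2.09892914, -0.02039563,  0.9919226 ])}
top {'fx': 438.5414669082024, 'fy': 438.5414669082024, 'cx': 319.1788790854642, 'cy': 198.95730988261752, 'position': array([ 5.05861925e+02, -4.68523217e-01,  7.65223651e+02]), 'orientation': array([-2.99707757,  0.00861326, -1.59896644])}
```

View pics/scene0.png

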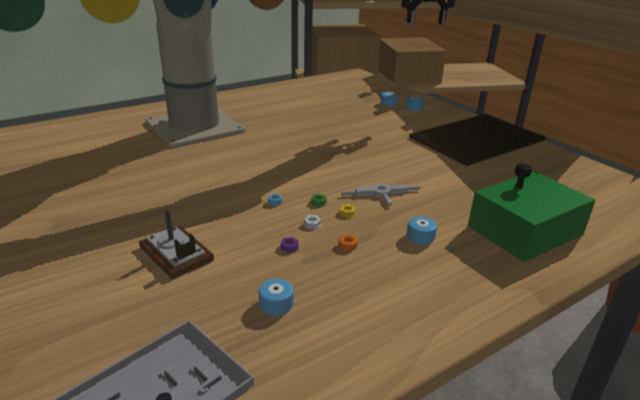

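View pics/top0.png

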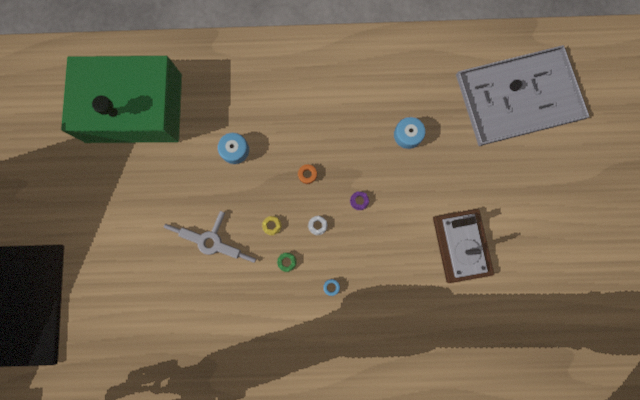

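```bash
cat > h.py <<'E'
import numpy as np, cv2
from scipy.spatial.transform import Rotation as R
from cell import ctrl, vision
def cam(n):
    return vision.get_image(n)
def px2w(d,u,v,z):
    r=R.from_euler('xyz',d["orientation"]).as_matrix()@np.array([(u-d["cx"])/d["fx"],(v-d["cy"])/d["fy"],1])
    p=np.array(d["position"]); return p+r*(z-p[2])/r[2]
def w2px(d,w):
    c=R.from_euler('xyz',d["orientation"]).as_matrix().T@(np.array(w,float)-d["position"])
    return np.array([d["cx"]+d["fx"]*c[0]/c[2],d["cy"]+d["fy"]*c[1]/c[2]])
def crop(d,u0,v0,w,h,k,fn):
    im=d["frame"][v0:v0+h,u0:u0+w,::-1]; im=cv2.resize(im,None,fx=k,fy=k,interpolation=cv2.INTER_CUBIC)
    for i in range(0,w,10):
        cv2.line(im,(i*k,0),(i*k,4 if i%50 else 10),(0,0,255),1)
        if (u0+i)%20==0: cv2.putText(im,str(u0+i),(i*k,20),0,.35,(255,255,255),1)
    for i in range(0,h,10):
        cv2.line(im,(0,i*k),(4,i*k),(0,0,255),1)
        if (v0+i)%20==0: cv2.putText(im,str(v0+i),(6,i*k+4),0,.35,(255,255,255),1)
    cv2.imwrite("pics/"+fn,im)
def togo(x,y,z,jawdeg=None):
    """rows for tool travel (cm) to world target, from measured pose; jawdeg = world dir of tool y"""
    s=ctrl.read_state(); r=R.from_euler('xyz',s["tool_rot"]).as_matrix()
    t=r.T@(np.array([x,y,z])-s["eef_pos"])/10
    cur=np.degrees(np.arctan2(r[1,1],r[0,1]))
    tw=None
    if jawdeg is not None:
        tw=-(jawdeg-cur); tw=(tw+90)%180-90
    print("pos",s["eef_pos"].round(1),"jaw",round(cur,1),"travel",t.round(2),"twist",tw, "q7",s["qpos"][6].round(2),"clock",s["clock"],"F",s["force"].round(1),"w",round(s["width"],1))
E
python3 - <<'E'
from h import *
d=cam("top")
crop(d,160,150,200,150,4,"a.png"); crop(d,420,190,100,100,6,"b.png")
s=cam("scene"); crop(s,130,190,100,90,7,"c.png"); crop(s,250,170,180,90,4,"d.png")
E
```

```text
(no output)
```

View pics/a.png

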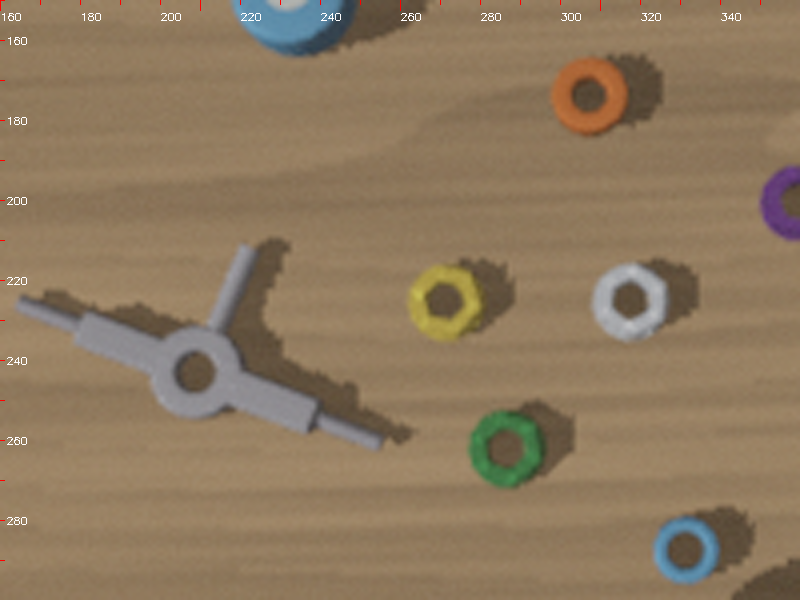

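View pics/b.png

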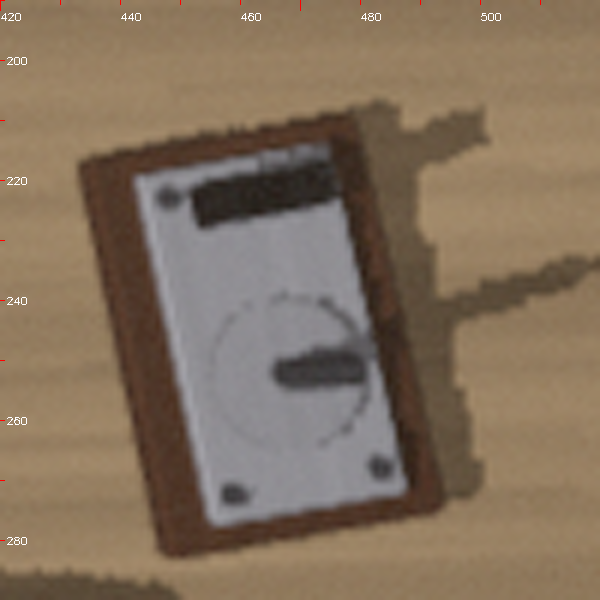

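View pics/c.png

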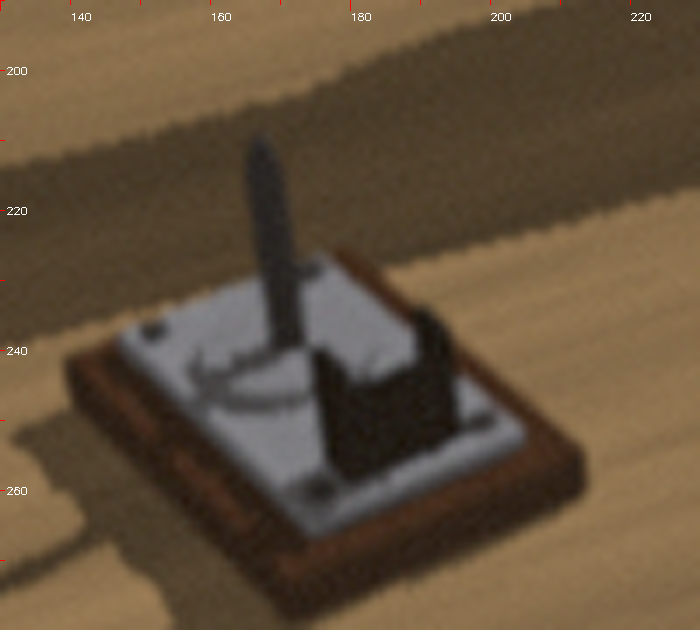

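View pics/d.png

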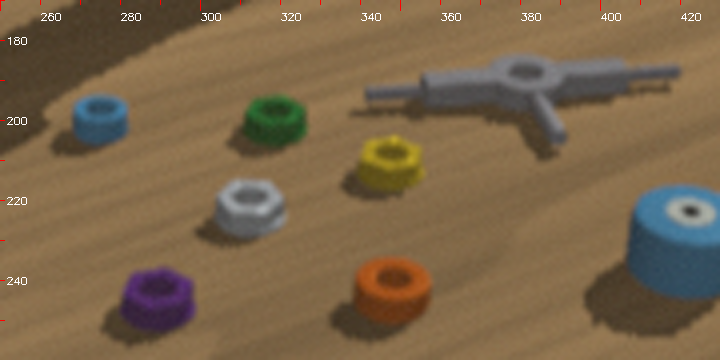

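```bash
python3 - <<'E'
from h import *
d=cam("top"); s=cam("scene")
T=lambda x,y:(420+(x+.5)/6-.5,190+(y+.5)/6-.5)
S=lambda x,y:(130+(x+.5)/7-.5,190+(y+.5)/7-.5)
from scipy.optimize import least_squares
top=[((-46,40,15),T(165,557)),((-46,-40,15),T(443,507)),((70,-40,15),T(350,112)),((70,40,15),T(80,163)),((0,0,25),T(289,371)),((0,0,81),T(362,367))]
sc=[((0,0,83),S(259,135)),((70,40,15),S(290,590)),((-46,40,15),S(68,360)),((70,-40,15),S(585,458))]
# which corner is which in scene: solve both assumptions by residual
def res(p,L):
    o=[]
    for dd,l in L:
        for b,q in l:
            c,si=np.cos(p[2]),np.sin(p[2]); w=(p[0]+c*b[0]-si*b[1],p[1]+si*b[0]+c*b[1],b[2]); o+=list(w2px(dd,w)-q)
    return np.array(o)
for nm,L in (("top",[(d,top)]),("scene",[(s,sc)]),("both",[(d,top),(s,sc)])):
    r=least_squares(res,[450,-250,0.2],args=(L,)); print(nm,r.x.round(3),np.degrees(r.x[2]),r.fun.round(1))
A=lambda x,y:(160+(x+.5)/4-.5,150+(y+.5)/4-.5)
D=lambda x,y:(250+(x+.5)/4-.5,170+(y+.5)/4-.5)
for n,pt,ps,z,zs in (("orange",(589.5,96.5),(394,275.5),7,14),("hanger",(195,371),(525,72),7,14),("blue",(686.5,549.5),(101.5,106),7,14),("nut",(630,300),(249,195),9,12)):
    print(n,px2w(d,*A(*pt),z).round(1),px2w(s,*D(*ps),zs).round(1))
for n,pt,z in(("stubL",(18,303),7),("stubR",(380,443),7),("nose",(249,248),7)): print(n,px2w(d,*A(*pt),z).round(1))
for n,p in(("stubL",(367,95)),("stubR",(679,72)),("nose",(560,138))): print(n,px2w(s,*D(*p),7).round(1))
E
```

```text
top [ 5.17359e+02 -2.41385e+02  1.51000e-01] 8.678900272240034 [ 0.7  0.9  1.   0.6  0.6 -0.9 -0.  -1.1 -0.9  0.3 -1.3  0.1]
scene [ 545.975 -269.371    1.508] 86.42397730324643 [-10.1  14.6  25.1 -38.7 -11.4  12.5  -1.5   4.4]
both [ 5.17109e+02 -2.51298e+02  4.34000e-01] 24.862457906181138 [ 16.3   4.9  11.6  -8.3  -6.8  -3.5  -2.7   8.7   5.1   0.3   5.1   0.1
  -4.8   3.3  43.5 -25.6  26.1 -13.6 -33.1  18.1]
orange [661.9  23.1   7. ] [657.4  25.9  14. ]
hanger [546.3 196.3   7. ] [542.3 196.6  14. ]
blue [464.8 -13.3   7. ] [459.6 -10.   14. ]
nut [571.4   7.8   9. ] [565.8   9.4  12. ]
stubL [577.9 273.5   7. ]
stubR [513.2 116.6   7. ]
nose [599.  173.1   7. ]
stubL [509.5 118.9   7. ]
stubR [575.1 276.1   7. ]
nose [595.2 176.    7. ]
```

```bash
python3 - <<'E'
from h import *
d=cam("top"); s=cam("scene")
T=lambda x,y:(420+(x+.5)/6-.5,190+(y+.5)/6-.5)
S=lambda x,y:(130+(x+.5)/7-.5,190+(y+.5)/7-.5)
from scipy.optimize import least_squares
top=[((-46,40,15),T(165,557)),((-46,-40,15),T(443,507)),((70,-40,15),T(350,112)),((70,40,15),T(80,163)),((0,0,25),T(289,371)),((0,0,81),T(362,367))]
sc=[((0,0,83),S(259,135)),((70,-40,15),S(290,588)),((-46,-40,15),S(68,360)),((70,40,15),S(585,458)),((0,0,25),S(288,345))]
def res(p,L):
    o=[]
    for dd,l in L:
        for b,q in l:
            c,si=np.cos(p[2]),np.sin(p[2]); w=(p[0]+c*b[0]-si*b[1],p[1]+si*b[0]+c*b[1],b[2]); o+=list(w2px(dd,w)-q)
    return np.array(o)
for nm,L in (("top",[(d,top)]),("scene",[(s,sc)]),("both",[(d,top),(s,sc)])):
    r=least_squares(res,[450,-250,0.2],args=(L,)); print(nm,r.x.round(3),np.degrees(r.x[2]),r.fun.round(1))
R0=[515,-242,.15]
togo=togo; togo(660,24,150,90)
E
```

```text
top [ 5.17359e+02 -2.41385e+02  1.51000e-01] 8.678900272240034 [ 0.7  0.9  1.   0.6  0.6 -0.9 -0.  -1.1 -0.9  0.3 -1.3  0.1]
scene [ 5.14940e+02 -2.41724e+02  1.36000e-01] 7.777571512564337 [ 0.5  1.1 -1.1 -0.3 -1.1 -0.4  1.  -0.9  0.7  0.4]
both [ 5.16777e+02 -2.41734e+02  1.44000e-01] 8.245566871277154 [ 0.7  1.1  1.1  1.2  1.1 -0.5  0.5 -1.  -0.7  0.7 -1.   0.4  0.9  1.6
 -0.3  0.3 -0.9  0.3  1.7 -0.6  1.1  0.9]
pos [195.  620.  256.2] jaw 72.5 travel [-62.24 -42.89  10.63] twist -17.467179507189698 q7 -0.02 clock 0.4 F [ 0.9  0.2 -0.5] w 85.4
```

```bash
python3 -c "
from h import *
togo(660,24.5,130,98.3)"
```

```text
pos [195.  620.  256.2] jaw 72.5 travel [-62.23 -42.84  12.63] twist -25.767179507189695 q7 -0.02 clock 0.4 F [ 0.9  0.2 -0.5] w 85.4
```

```bash
python3 -m inch '{"travel":[[-3,-2,0.6],[-6,-4.1,1.2],[-9.3,-6.4,1.9],[-12.6,-8.7,2.6],[-15.9,-10.9,3.2],[-19.2,-13.2,3.9],[-22.5,-15.5,4.6],[-25.8,-17.8,5.2],[-29.1,-20,5.9],[-32.4,-22.3,6.6]],"twist":[-3,-6,-9,-12,-15,-18,-21,-24,-25.8,-25.8],"fingers":[5.5,5.5,5.5,5.5,5.5,5.5,5.5,5.5,5.5,5.5]}'; python3 -c "
from h import *
togo(660,24.5,130,98.3)"
```

```text
clock: 1.23
eef_pos: [438.3, 308.7, 190.3]
tool_rot: [3.141, 0.001, -2.995]
force: [0.2, 0.3, 0.6]
width: 54.9
pos [438.3 308.7 190.3] jaw 98.4 travel [-17.76 -31.36   6.02] twist 0.12651887985920496 q7 0.97 clock 1.2333 F [0.2 0.3 0.6] w 54.9
```

```bash
python3 -m inch '{"travel":[[-1.8,-3.1,0.6],[-3.7,-6.4,1.2],[-5.6,-9.8,1.9],[-7.5,-13.2,2.6],[-9.4,-16.6,3.2],[-11.3,-20,3.9],[-13.2,-23.4,4.6],[-15.1,-26.8,5.2],[-16.8,-29.6,5.8],[-17.76,-31.36,6.0]],"twist":[0,0,0,0,0,0,0,0,0,0],"fingers":[5.5,5.5,5.5,5.5,5.5,5.5,5.5,5.5,5.5,5.5]}'; python3 -c "
from h import *
togo(660,24.5,30,98.3)
d=cam('top');crop(d,220,120,160,120,5,'e.png');s=cam('scene');crop(s,280,150,160,120,5,'f.png')
st=ctrl.read_state();p=st['eef_pos'];print(w2px(d,p-[0,0,25]),w2px(s,p-[0,0,25]))"
```

```text
clock: 2.07
eef_pos: [660.3, 20.2, 129.3]
tool_rot: [-3.139, 0.0, -3.001]
force: [0.6, -1.1, -0.1]
width: 54.7
pos [660.3  20.2 129.3] jaw 98.1 travel [-0.03  0.45  9.93] twist -0.23304183088507102 q7 1.52 clock 2.0667 F [ 0.6 -1.1 -0.1] w 54.7
[307.14722552 161.97937346] [349.04334057 195.38207786]
```

View pics/e.png

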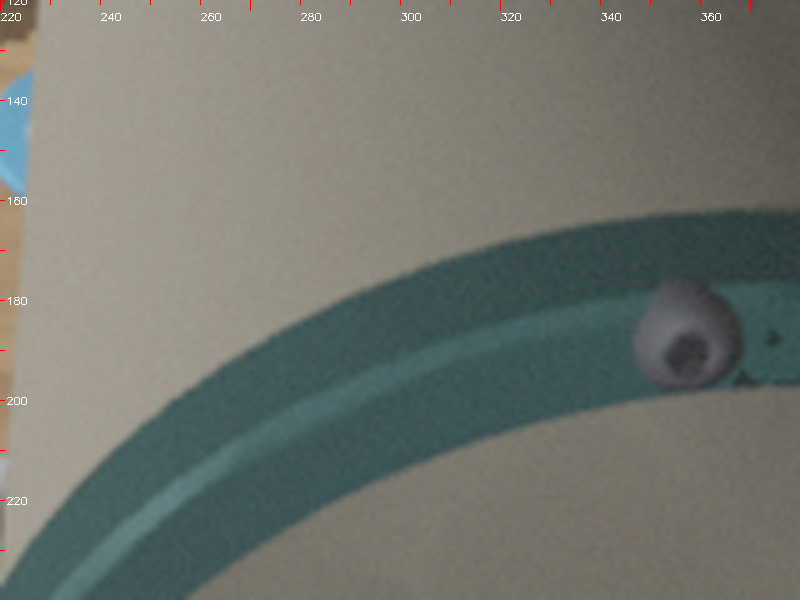

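View pics/f.png

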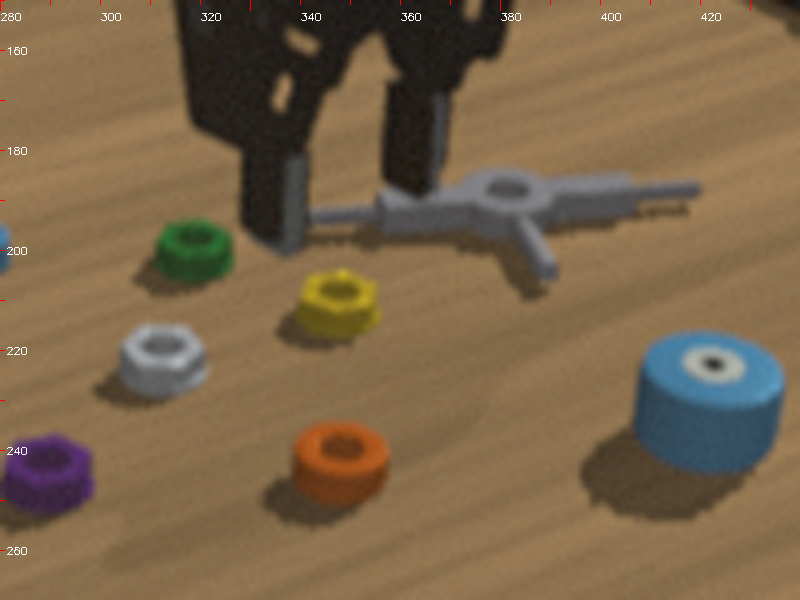

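```bash
python3 -c "
from h import *
togo(659.5,25,31,98.3)"
```

```text
pos [660.3  19.4 129.5] jaw 97.9 travel [0.01 0.6  9.85] twist -0.3747316888932062 q7 1.52 clock 2.1667 F [ 0.3 -0.3 -0.3] w 55.1
```

```bash
python3 -m inch '{"travel":[[0,0.2,1.5],[0,0.4,3.5],[0,0.6,5.5],[0,0.6,7],[0,0.6,8.4],[0,0.6,9.2],[0,0.6,9.6],[0,0.6,9.8],[0,0.6,9.85],[0,0.6,9.85]],"twist":[0,0,0,0,0,0,0,0,0,0],"fingers":[5.5,5.5,5.5,5.5,5.5,5.5,5.5,5.5,5.5,5.5]}'; python3 -c "
from h import *
togo(659.5,25,29,98.3)
s=cam('scene');crop(s,300,200,100,80,8,'g.png')"
```

```text
clock: 3.0
eef_pos: [658.0, 31.5, 32.5]
tool_rot: [-3.142, 0.001, -2.996]
force: [0.1, 0.6, -0.3]
width: 55.0
pos [658.   31.5  32.5] jaw 98.3 travel [-0.05 -0.67  0.35] twist 0.02852294549563794 q7 1.5 clock 3.0 F [ 0.1  0.6 -0.3] w 55.0
```

View pics/g.png

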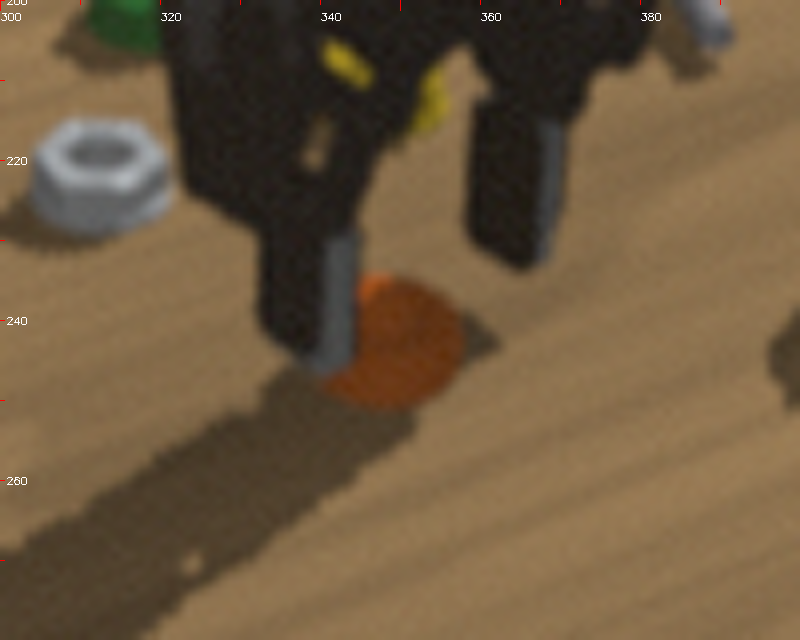

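```bash
python3 -c "
from h import *
togo(659.5,25,29,98.3)"; python3 -m inch '{"travel":[[0,-0.2,0],[0,-0.4,0],[0,-0.6,0],[0,-0.65,0.1],[0,-0.65,0.2],[0,-0.65,0.3],[0,-0.65,0.3],[0,-0.65,0.3],[0,-0.65,0.3],[0,-0.65,0.3]],"twist":[0,0,0,0,0,0,0,0,0,0],"fingers":[5.5,5.5,5.5,5.5,5.5,5.5,5.5,5.5,5.5,5.5]}'; python3 -c "
from h import *
togo(659.5,25,29,98.3)
s=cam('scene');crop(s,300,200,100,80,8,'g1.png')"
```

```text
pos [658.1  31.5  32.6] jaw 98.3 travel [-0.04 -0.67  0.36] twist 0.02932900961295104 q7 1.5 clock 3.05 F [ 0.2 -0.4  0.4] w 55.1
clock: 3.88
eef_pos: [658.4, 25.2, 28.8]
tool_rot: [3.142, -0.0, -2.996]
force: [-0.2, 0.4, 0.4]
width: 55.4
pos [658.4  25.2  28.8] jaw 98.3 travel [-0.1  -0.03 -0.02] twist 0.04290286036994928 q7 1.5 clock 3.8833 F [-0.2  0.4  0.4] w 55.4
```

View pics/g1.png

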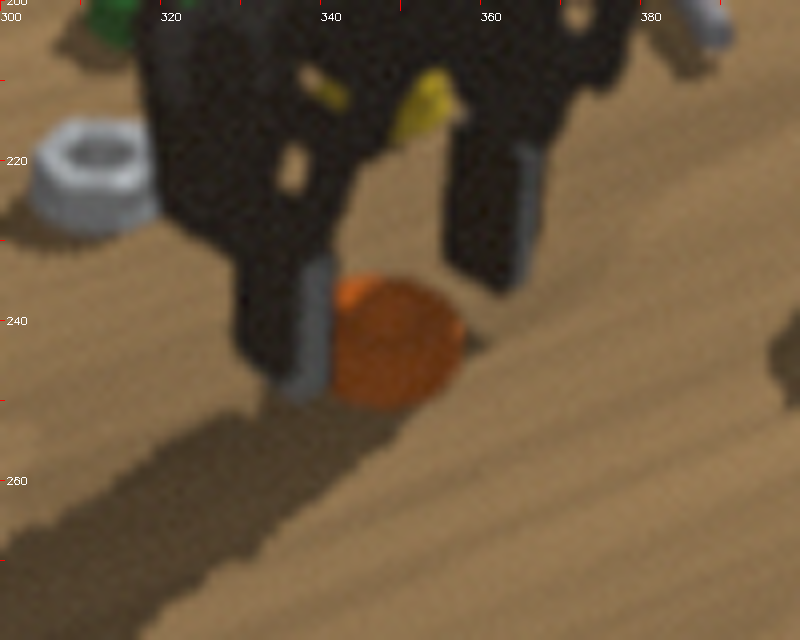

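```bash
python3 -m inch '{"travel":[[0.1,0,0],[0.1,0,0],[0.1,0,0],[0.1,0,0],[0.1,0,0],[0.1,0,0],[0.1,0,-0.5],[0.1,0,-2],[0.1,0,-4],[0.1,0,-6]],"twist":[0,0,0,0,0,0,0,0,0,0],"fingers":[2,2,2,2,2,2,2,2,2,2]}'; python3 -c "
from h import *
s=cam('scene');crop(s,280,150,140,110,5,'g2.png')"
```

```text
clock: 4.77
eef_pos: [657.3, 25.0, 89.9]
tool_rot: [3.141, -0.0, -2.996]
force: [0.6, -0.3, 0.5]
width: 31.1
```

View pics/g2.png

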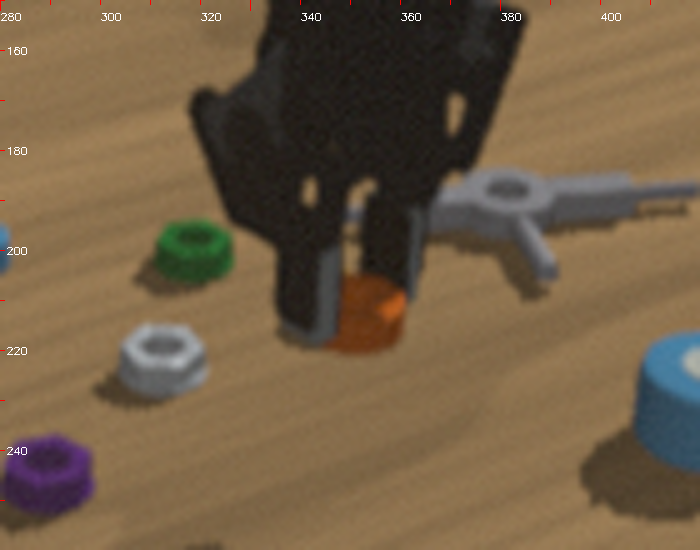

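```bash
python3 -c "
from h import *
s=cam('scene');st=ctrl.read_state();p=st['eef_pos'];print(p,st['width'])
crop(s,310,170,70,60,11,'g3.png')
f=lambda w:((w2px(s,w)-[310,170]+.5)*11-.5).round(0)
print(f(p-[0,0,21.8]))
import numpy as np
for c in ((0,0),(10,0),(-10,0)):
  print(c,[f(p+[c[0]+17*np.cos(a),c[1]+17*np.sin(a),-28.8]).tolist() for a in np.radians([0,-90,180,90,-45])])
"
```

```text
[660.43572101  25.17867518  93.34709077] 30.49492948582909
[453. 461.]
(0, 0) [[517.0, 550.0], [361.0, 530.0], [385.0, 451.0], [537.0, 470.0], [434.0, 557.0]]
(10, 0) [[557.0, 580.0], [400.0, 560.0], [423.0, 479.0], [577.0, 499.0], [474.0, 587.0]]
(-10, 0) [[478.0, 520.0], [323.0, 500.0], [348.0, 423.0], [499.0, 441.0], [395.0, 527.0]]
```

View pics/g3.png

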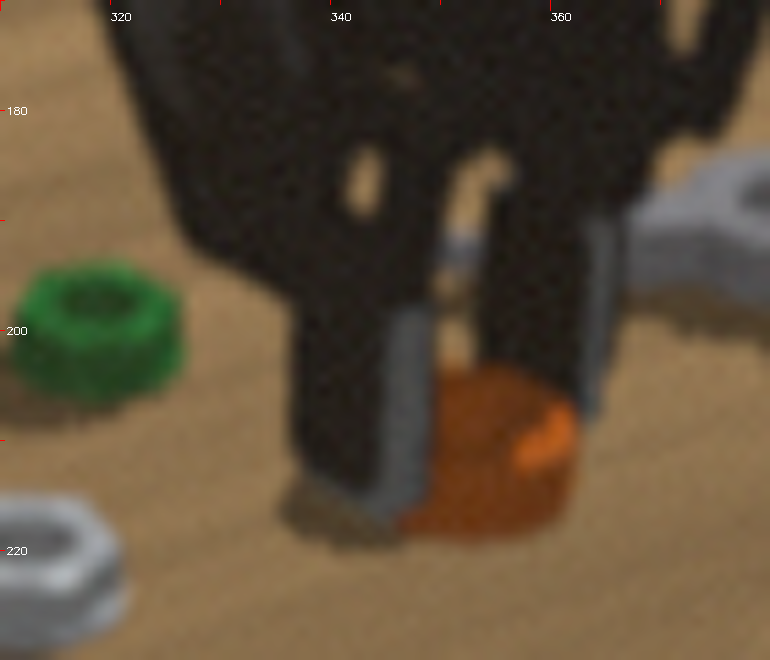

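```bash
python3 -c "
from h import *
s=cam('scene')
im=s['frame'][170:230,310:380,::-1].astype(float); im=np.clip(255*(im/160)**.6,0,255).astype(np.uint8)
cv2.imwrite('pics/g4.png',cv2.resize(im,None,fx=11,fy=11,interpolation=cv2.INTER_CUBIC))
togo(516,-241.5,150,98.3)"
```

```text
pos [659.2  25.   91.6] jaw 98.3 travel [ 18.   -24.3   -5.92] twist 0.02813939855910519 q7 1.51 clock 4.9167 F [-0.9 -0.  -0.7] w 31.1
```

View pics/g4.png

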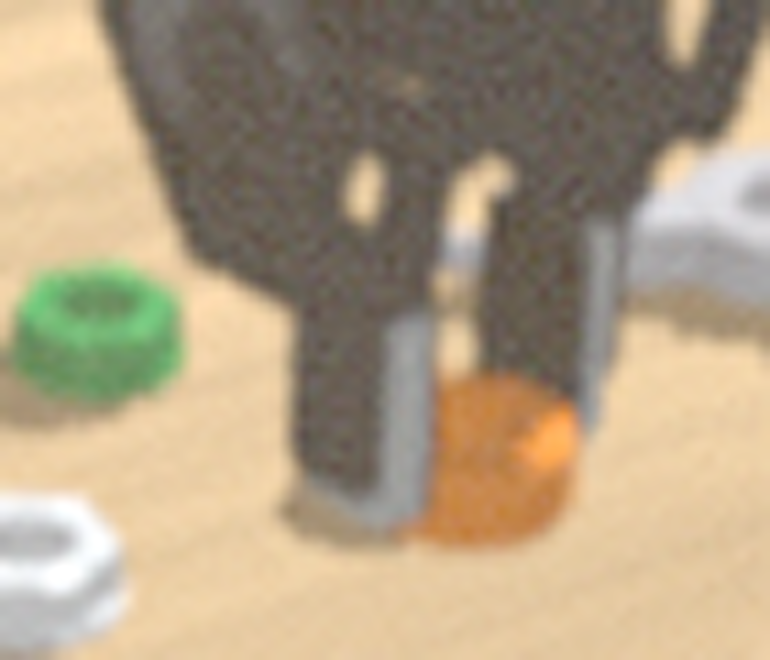

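```bash
python3 -m inch '{"travel":[[0.6,-0.8,-2],[2.2,-3,-4],[4.5,-6,-6],[6.9,-9.3,-6],[9.3,-12.6,-6],[11.7,-15.8,-6],[14,-18.9,-6],[15.9,-21.5,-6],[17.2,-23.2,-6],[17.7,-23.9,-6]],"twist":[0,0,0,0,0,0,0,0,0,0],"fingers":[2,2,2,2,2,2,2,2,2,2]}';python3 -m inch '{"travel":[[0.2,-0.2,0],[0.3,-0.4,0],[0.3,-0.4,0],[0.3,-0.4,0],[0.3,-0.4,0],[0.3,-0.4,0],[0.3,-0.4,0],[0.3,-0.4,0],[0.3,-0.4,0],[0.3,-0.4,0]],"twist":[0,0,0,0,0,0,0,0,0,0],"fingers":[2,2,2,2,2,2,2,2,2,2]}'; python3 -c "
from h import *
togo(516,-241.5,150,98.3)
s=cam('scene');crop(s,120,130,120,120,5,'i.png')
d=cam('top');crop(d,400,180,130,110,6,'j.png')"
```

```text
clock: 5.75
eef_pos: [513.8, -241.6, 148.3]
tool_rot: [-3.14, -0.003, -3.002]
force: [-0.2, -0.3, -0.2]
width: 31.4
clock: 6.58
eef_pos: [514.6, -241.5, 148.8]
tool_rot: [3.142, 0.0, -2.996]
force: [0.3, 0.3, -0.6]
width: 31.3
pos [ 514.6 -241.5  148.8] jaw 98.3 travel [-0.14 -0.02 -0.12] twist 0.04206954878850411 q7 1.94 clock 6.5833 F [ 0.3  0.3 -0.6] w 31.3
```

View pics/i.png

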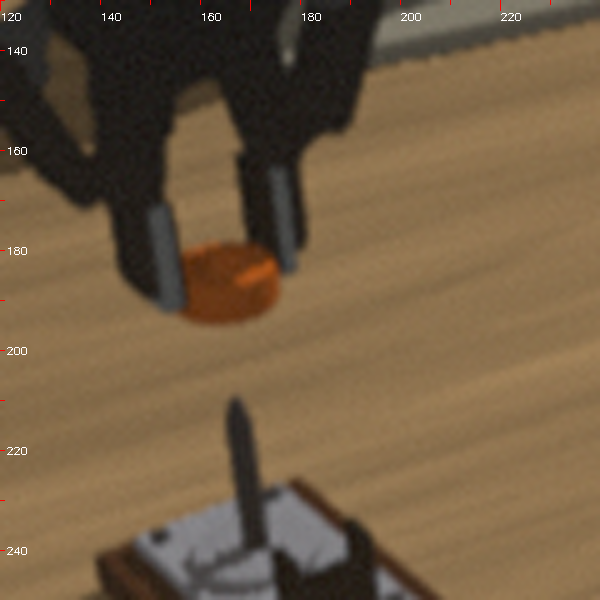

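View pics/j.png

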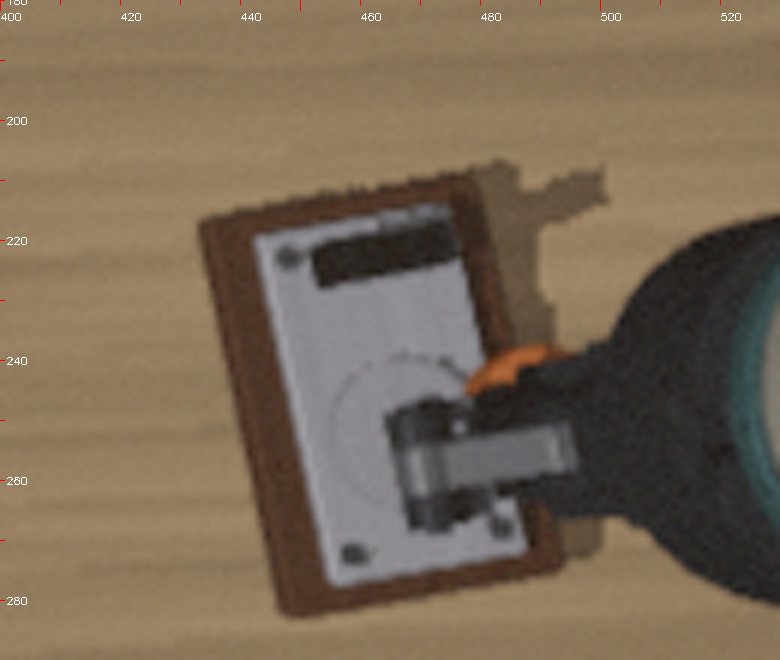

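```bash
python3 -c "
from h import *
s=cam('scene');d=cam('top')
S=lambda x,y:(120+(x+.5)/5-.5,130+(y+.5)/5-.5)
print('ring scene',px2w(s,*S(229,284),127),'pin',px2w(s,*S(234,398),82.5),px2w(s,*S(255,545),25))
print('ring top',px2w(d,488.8,248.6,134),'pin base top',px2w(d,467.7,251.4,25))
c=[515.3,-241.6]
print([w2px(d,[*c,z]) for z in(25,83,134)])
"
```

```text
ring scene [ 516.72058803 -239.36590081  127.        ] pin [ 511.22562693 -241.67343056   82.5       ] [ 512.40313807 -242.30866507   25.        ]
ring top [ 519.20384442 -237.43891427  134.        ] pin base top [ 517.86331853 -242.82530545   25.        ]
[array([467.0840194, 252.964845 ]), array([479.32865706, 252.13091394]), array([491.95386935, 251.27106353])]
```

```bash
python3 -c "
from h import *
d=cam('top');s=cam('scene')
f=d['frame']; crop(d,470,225,40,40,16,'k.png'); crop(s,140,170,50,50,14,'l.png')
"
```

```text
(no output)
```

View pics/k.png

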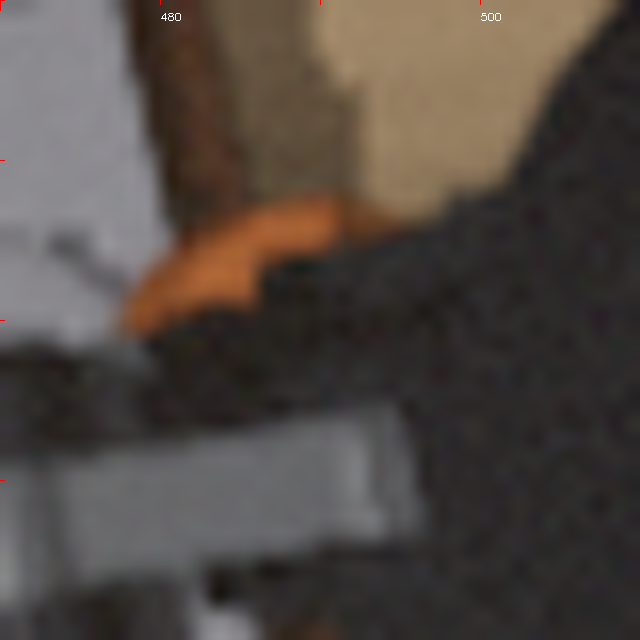

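View pics/l.png

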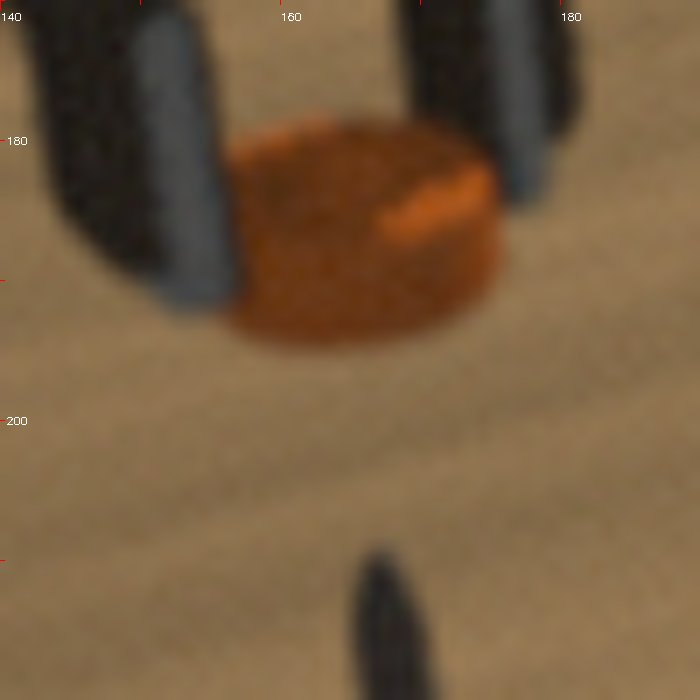

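```bash
python3 -m inch '{"travel":[[0.1,-0.03,0],[0.3,-0.06,0],[0.31,-0.06,0.3],[0.31,-0.06,1],[0.31,-0.06,1.8],[0.31,-0.06,2.6],[0.31,-0.06,3.4],[0.31,-0.06,4],[0.31,-0.06,4.2],[0.31,-0.06,4.2]],"twist":[0,0,0,0,0,0,0,0,0,0],"fingers":[2,2,2,2,2,2,2,2,2,2]}'; python3 -c "
from h import *
togo(516,-241.5,54,98.3)
s=cam('scene');crop(s,130,170,60,60,11,'m.png')
d=cam('top');crop(d,450,225,50,40,14,'n.png')"
```

```text
clock: 7.72
eef_pos: [511.1, -242.4, 105.8]
tool_rot: [3.141, -0.001, -2.996]
force: [-0.2, 0.5, 0.8]
width: 31.3
pos [ 511.1 -242.4  105.8] jaw 98.3 travel [-0.5   0.01  5.18] twist 0.04518025318348862 q7 1.93 clock 7.7167 F [-0.2  0.5  0.8] w 31.3
```

View pics/m.png

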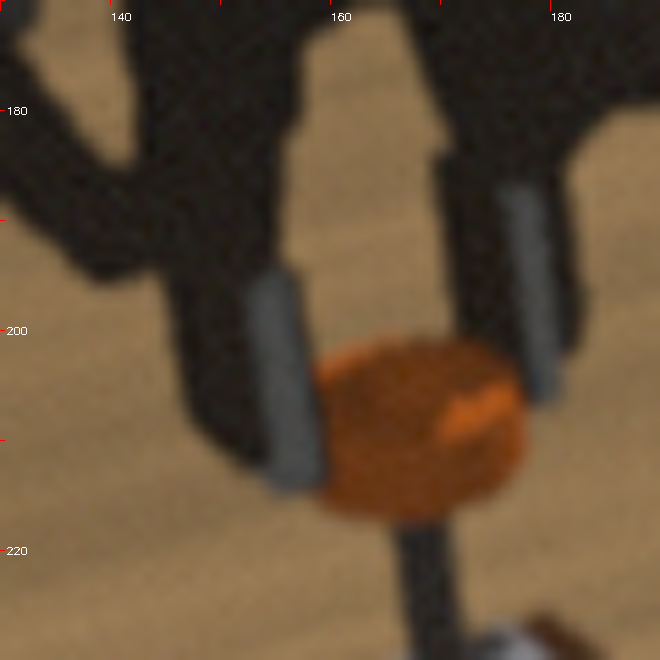

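View pics/n.png

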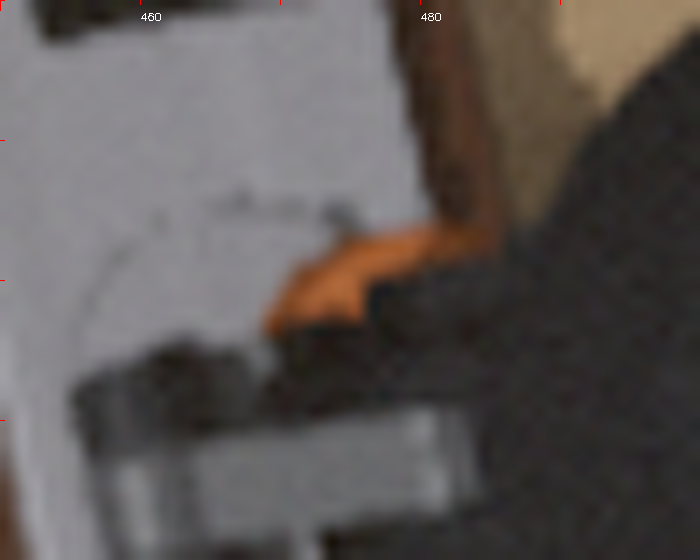

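```bash
python3 -m inch '{"travel":[[0,0,0.2],[0,0,0.6],[0,0,1.0],[0,0,1.4],[0,0,1.8],[0,0,2.2],[0,0,2.5],[0,0,2.5],[0,0,2.5],[0,0,2.5]],"twist":[0,0,0,0,0,0,0,0,0,0],"fingers":[2,2,2,2,2,2,2,2,2,2]}'; python3 -c "
from h import *
s=cam('scene');crop(s,130,180,60,60,11,'m2.png')"
```

```text
clock: 8.65
eef_pos: [511.7, -242.7, 81.8]
tool_rot: [-3.142, 0.0, -2.996]
force: [0.3, -0.2, -0.4]
width: 31.1
```

View pics/m2.png

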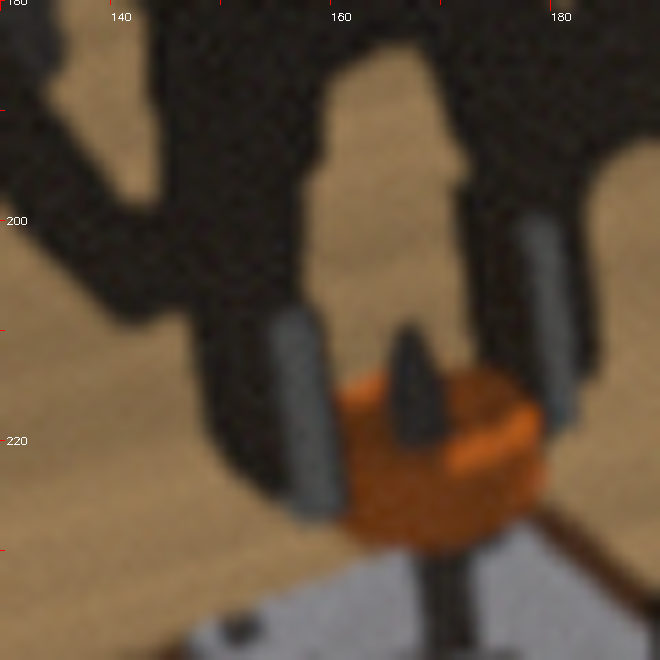

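```bash
python3 -m inch '{"travel":[[0,0,0.2],[0,0,0.6],[0,0,1.0],[0,0,1.4],[0,0,1.8],[0,0,2.2],[0,0,2.5],[0,0,2.6],[0,0,2.6],[0,0,2.6]],"twist":[0,0,0,0,0,0,0,0,0,0],"fingers":[2,2,2,2,2,2,2,2,2,2]}'
```

```text
clock: 9.53
eef_pos: [511.6, -242.7, 55.8]
tool_rot: [-3.142, -0.0, -2.996]
force: [0.3, 0.1, -0.6]
width: 30.9
```

```bash
python3 -m inch '{"travel":[[0,0,0.1],[0,0,0.2],[0,0,0.2],[0,0,0.2],[0,0,0.2],[0,0,0.2],[0,0,0],[0,0,-1],[0,0,-3],[0,0,-6]],"twist":[0,0,0,0,0,0,0,0,0,0],"fingers":[2,2,5.5,5.5,5.5,5.5,5.5,5.5,5.5,5.5]}'
python3 -m inch '{"travel":[[0,0,-3],[0,0,-6],[0,0,-9],[0,2,-9],[0,4,-9],[0,6,-9],[0,8,-9],[0,9,-9],[0,10,-9],[0,10,-9]],"twist":[0,0,0,0,0,0,0,0,0,0],"fingers":[5.5,5.5,5.5,5.5,5.5,5.5,5.5,5.5,5.5,5.5]}'
python3 -c "
from h import *
s=cam('scene');crop(s,130,190,90,90,7,'o.png')
d=cam('top');crop(d,420,190,100,100,6,'p.png');togo(544.5,196.5,150)"
```

```text
clock: 10.37
eef_pos: [510.0, -242.0, 115.1]
tool_rot: [3.139, -0.004, -2.996]
force: [0.3, 0.5, -0.3]
width: 55.3
clock: 11.2
eef_pos: [497.1, -141.9, 206.3]
tool_rot: [3.141, 0.0, -2.994]
force: [0.2, 0.6, 0.1]
width: 54.9
pos [ 497.3 -144.4  206. ] jaw 98.3 travel [-9.6  33.05  5.58] twist None q7 1.79 clock 11.3 F [1.  0.4 0.2] w 54.9
```

View pics/o.png

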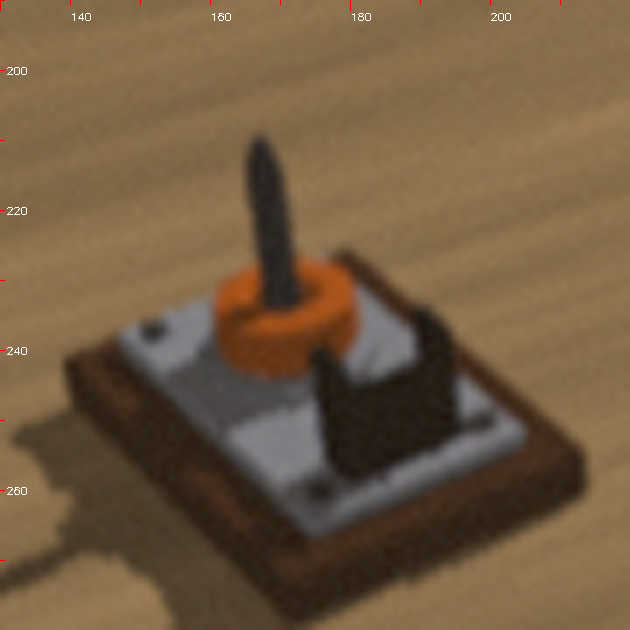

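View pics/p.png

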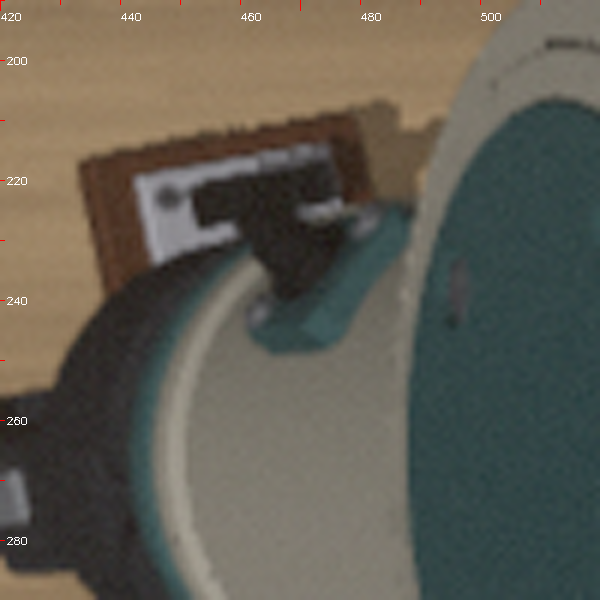

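```bash
python3 -m inch '{"travel":[[-0.2,1.2,0],[-0.7,4,0.2],[-1.2,8,0.8],[-2,12,1.5],[-3,16,2.5],[-4,20,3.5],[-5,24,4.5],[-6,28,5.5],[-7,31,6.5],[-8,33,7]],"twist":[5,12,19,26,33,40,47,54,61,68],"fingers":[4.2,4.2,4.2,4.2,4.2,4.2,4.2,4.2,4.2,4.2]}'
python3 -m inch '{"travel":[[0,0,0],[0,0,0],[0,0,0],[0,0,0],[0,0,0],[0,0,0],[0,0,0],[0,0,0],[0,0,0],[0,0,0]],"twist":[7,14,21,28,35,42,49,52.5,52.5,52.5],"fingers":[4.2,4.2,4.2,4.2,4.2,4.2,4.2,4.2,4.2,4.2]}'
python3 -c "
from h import *
togo(556.1,228,130,-22.6)"
```

```text
clock: 12.13
eef_pos: [528.2, 198.4, 134.4]
tool_rot: [-3.141, -0.001, 2.098]
force: [-0.5, 0.3, 0.5]
width: 42.2
clock: 12.97
eef_pos: [529.1, 193.6, 135.7]
tool_rot: [3.141, 0.001, 1.185]
force: [0.2, 0.8, -0.9]
width: 41.9
pos [529.1 193.6 135.7] jaw -22.1 travel [4.2  1.21 0.56] twist 0.498937849770158 q7 -0.34 clock 12.9667 F [ 0.2  0.8 -0.9] w 41.9
```

```bash
python3 -m inch '{"travel":[[1.5,0.4,0],[3,0.8,1],[4,1.1,3],[4.2,1.2,5],[4.2,1.2,6.8],[4.2,1.2,7.5],[4.2,1.2,7.8],[4.2,1.2,7.8],[4.2,1.2,7.8],[4.2,1.2,7.8]],"twist":[0.5,0.5,0.5,0.5,0.5,0.5,0.5,0.5,0.5,0.5],"fingers":[4.2,4.2,4.2,4.2,4.2,4.2,4.2,4.2,4.2,4.2]}'
python3 -c "
from h import *
togo(556.1,228,29,-22.6)
s=cam('scene');crop(s,320,120,120,100,6,'q.png')"
```

```text
clock: 13.8
eef_pos: [556.2, 228.8, 59.0]
tool_rot: [3.14, -0.001, 1.175]
force: [-0.0, -0.6, 0.0]
width: 41.9
pos [556.2 228.8  59. ] jaw -22.7 travel [-0.08  0.02  3.  ] twist -0.0672166988922811 q7 -0.35 clock 13.8 F [-0.  -0.6  0. ] w 41.9
```

View pics/q.png

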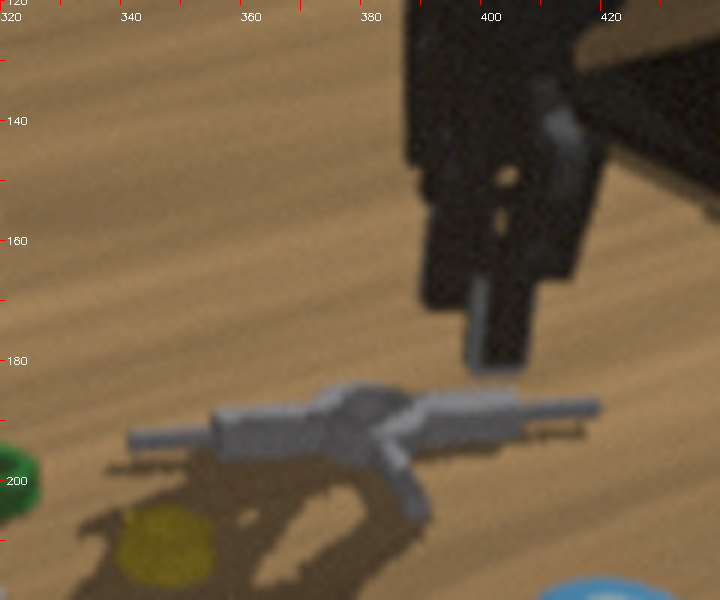

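```bash
python3 -m inch '{"travel":[[0,-0.1,0],[0,-0.3,0.3],[0,-0.3,0.9],[0,-0.3,1.6],[0,-0.3,2.2],[0,-0.3,2.7],[0,-0.3,3],[0,-0.3,3],[0,-0.3,3],[0,-0.3,3]],"twist":[0,0,0,0,0,0,0,0,0,0],"fingers":[4.2,4.2,4.2,4.2,4.2,4.2,4.2,4.2,4.2,4.2]}'
python3 -c "
from h import *
s=cam('scene');crop(s,320,120,120,100,6,'q2.png')"
```

```text
clock: 14.68
eef_pos: [552.8, 229.9, 27.9]
tool_rot: [3.141, -0.0, 1.175]
force: [0.4, 0.4, 0.4]
width: 42.3
```

View pics/q2.png

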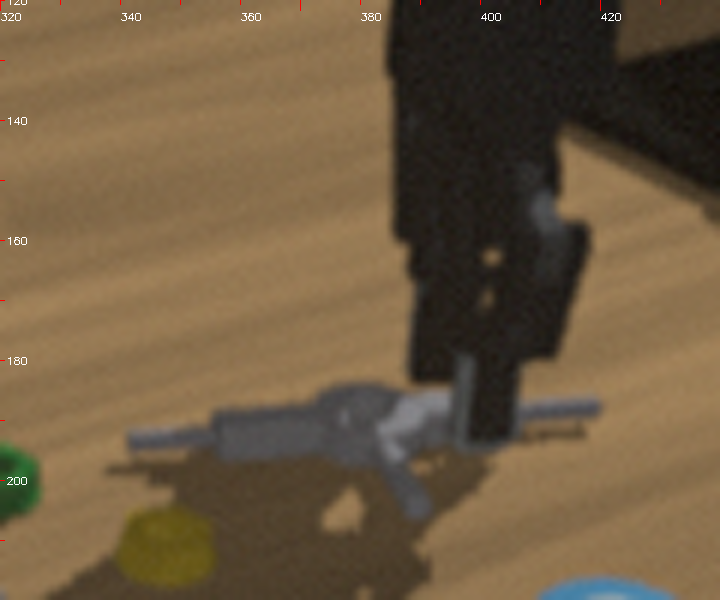

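```bash
python3 -m inch '{"travel":[[0,0,-0.1],[0,0,-0.1],[0,0,-0.1],[0,0,-0.1],[0,0,-0.1],[0,0,-0.1],[0,0,-0.1],[0,0,-0.5],[0,0,-1.5],[0,0,-2.5]],"twist":[0,0,0,0,0,0,0,0,0,0],"fingers":[0.5,0.5,0.5,0.5,0.5,0.5,0.5,0.5,0.5,0.5]}'
python3 -m inch '{"travel":[[0,0,-1],[0,0,-2.5],[0,0,-4],[0,0,-5.5],[0,0,-6.5],[0,0,-7],[0,0,-7],[0,0,-7],[0,0,-7],[0,0,-7]],"twist":[0,0,0,0,0,0,0,0,0,0],"fingers":[0.5,0.5,0.5,0.5,0.5,0.5,0.5,0.5,0.5,0.5]}'
python3 -c "
from h import *
s=cam('scene');crop(s,320,100,120,100,6,'q3.png');togo(0,0,0)"
```

```text
clock: 15.57
eef_pos: [551.5, 229.9, 52.8]
tool_rot: [-3.139, 0.001, 1.175]
force: [0.4, -0.2, -0.9]
width: 13.9
clock: 16.4
eef_pos: [552.0, 229.8, 121.9]
tool_rot: [-3.14, 0.001, 1.175]
force: [0.0, 0.3, -1.0]
width: 13.8
pos [552.1 229.7 122. ] jaw -22.7 travel [-42.46 -42.08  12.29] twist None q7 -0.4 clock 16.45 F [ 0.1  0.  -0.7] w 13.8
```

View pics/q3.png

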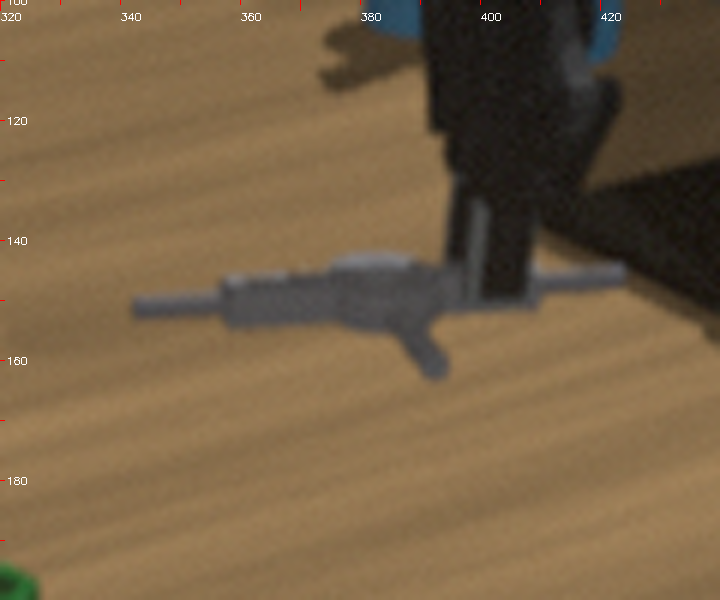

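```bash
python3 -c "
from h import *
togo(507.3,-208.3,140,8.3)"
```

```text
pos [552.1 229.7 122. ] jaw -22.7 travel [-42.15  12.75  -1.77] twist -30.96848807090275 q7 -0.4 clock 16.45 F [ 0.1  0.  -0.7] w 13.8
```

```bash
python3 -m inch '{"travel":[[-1,0.3,-0.5],[-3,0.9,-1],[-6,1.8,-1.5],[-9.3,2.8,-1.8],[-12.6,3.8,-1.8],[-15.9,4.8,-1.8],[-19.2,5.8,-1.8],[-22.5,6.8,-1.8],[-25.8,7.8,-1.8],[-29,8.8,-1.8]],"twist":[-1,-3,-6,-9,-12,-15,-18,-21,-24,-27],"fingers":[0.5,0.5,0.5,0.5,0.5,0.5,0.5,0.5,0.5,0.5]}'
python3 -c "
from h import *
togo(507.3,-208.3,140,8.3)"
```

```text
clock: 17.28
eef_pos: [521.3, -73.5, 140.4]
tool_rot: [-3.141, 0.0, 1.649]
force: [0.5, -0.4, -1.6]
width: 13.9
pos [521.3 -73.5 140.4] jaw 4.5 travel [-13.33  -2.45   0.04] twist -3.8395636681835015 q7 0.44 clock 17.2833 F [ 0.5 -0.4 -1.6] w 13.9
```

```bash
python3 -m inch '{"travel":[[-3,-0.55,0],[-6,-1.1,0],[-8.5,-1.6,0],[-10.5,-2,0],[-12,-2.25,0],[-13,-2.4,0],[-13.4,-2.45,0],[-13.4,-2.45,0],[-13.4,-2.45,0],[-13.4,-2.45,0]],"twist":[-2,-3,-4,-4,-4,-4,-4,-4,-4,-4],"fingers":[0.5,0.5,0.5,0.5,0.5,0.5,0.5,0.5,0.5,0.5]}'
python3 -c "
from h import *
togo(507.3,-208.3,140,8.3)
s=cam('scene');crop(s,110,150,120,110,6,'r.png')
d=cam('top');crop(d,390,190,130,110,6,'t.png')"
```

```text
clock: 18.12
eef_pos: [508.0, -205.4, 140.6]
tool_rot: [-3.141, -0.001, 1.718]
force: [-0.3, 0.7, -1.9]
width: 13.9
pos [ 508.  -205.4  140.6] jaw 8.5 travel [-0.28 -0.12  0.06] twist 0.15370848663542347 q7 0.7 clock 18.1167 F [-0.3  0.7 -1.9] w 13.9
```

View pics/r.png

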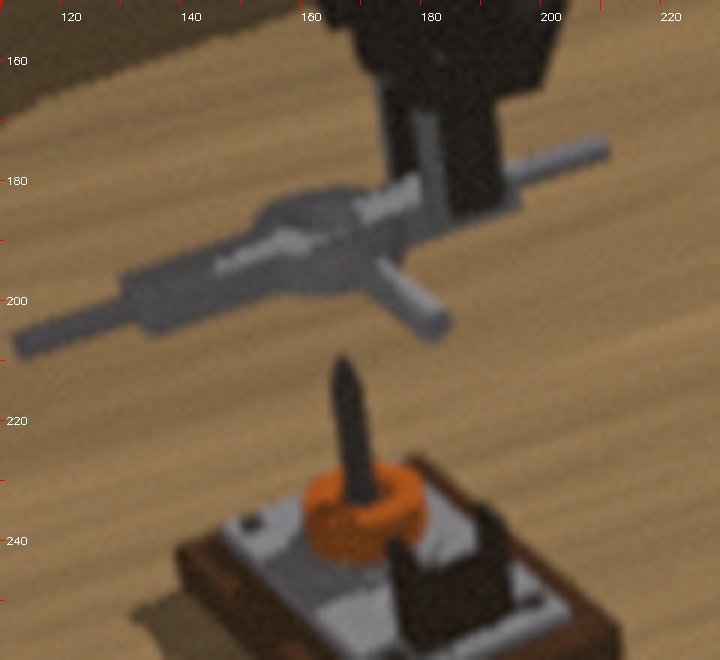

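View pics/t.png

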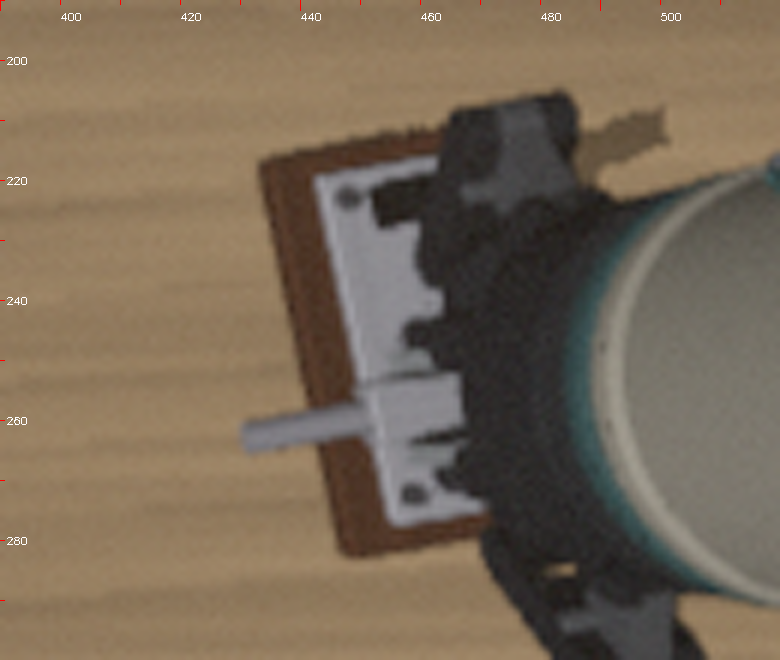

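```bash
cat > fit.py <<'E'
from h import *
from scipy.optimize import least_squares
def fit(obs,x0):
    # obs: list (cam dict, body pt, px); params x,y,z,yaw,rollx
    def f(p):
        M=R.from_euler('xyz',[p[4],0,p[3]]).as_matrix(); o=[]
        for d,b,q in obs: o+=list(w2px(d,M@np.array(b)+p[:3])-np.array(q))
        o+=[(p[4])/0.1*0.3]
        return np.array(o)
    r=least_squares(f,x0); return r.x,r.fun
E
python3 - <<'E'
from fit import *
s=cam("scene");d=cam("top")
S=lambda x,y:(110+(x+.5)/6-.5,150+(y+.5)/6-.5)
T=lambda x,y:(390+(x+.5)/6-.5,190+(y+.5)/6-.5)
sc=[(s,(0,-85,0),S(22,344)),(s,(0,85,0),S(602,149)),(s,(58,0,0),S(437,325))]
tp=[(d,(0,85,0),T(244,439)),(d,(0,55,0),T(368,418))]
for L in(sc,sc+tp):
    p,r=fit(L,[512,-242,119,.15,0]); print(p.round(3),r.round(1))
pin=[(s,(0,0,83),S(343,356)),(s,(0,0,39),S(363,498))]
print([px2w(s,*q[2],q[1][2]).round(1) for q in pin])
E
```

```text
[ 5.04751e+02 -2.38266e+02  1.14993e+02  1.51000e-01  1.00000e-03] [-0.   0.   0.   0.1 -0.  -0.1  0. ]
[ 5.14173e+02 -2.40682e+02  1.20213e+02  1.54000e-01 -4.00000e-03] [-0.6  0.1  0.6 -0.   0.4  0.   0.3  0.2 -0.1 -0.  -0. ]
[array([ 511.5, -241.1,   83. ]), array([ 515.3, -242.5,   39. ])]
```

```bash
python3 -c "
from h import *
togo(507.3,-208.3,140,8.3)"
```

```text
pos [ 508.  -206.1  140.8] jaw 8.4 travel [-0.21 -0.1   0.08] twist 0.1201119636637884 q7 0.7 clock 18.3167 F [-0.1 -0.2 -1.3] w 13.8
```

```bash
python3 -m inch '{"travel":[[-0.15,0,0.2],[-0.15,0,0.7],[-0.15,0,1.3],[-0.15,0,2],[-0.15,0,2.6],[-0.15,0,3],[-0.15,0,3.3],[-0.15,0,3.5],[-0.15,0,3.5],[-0.15,0,3.5]],"twist":[0,0,0,0,0,0,0,0,0,0],"fingers":[0.5,0.5,0.5,0.5,0.5,0.5,0.5,0.5,0.5,0.5]}'
python3 -c "
from h import *
togo(507.3,-208.3,140,8.3)
s=cam('scene');crop(s,130,160,70,70,10,'u.png')"
```

```text
clock: 19.15
eef_pos: [508.0, -208.6, 105.8]
tool_rot: [-3.142, 0.0, 1.716]
force: [0.6, 0.5, -1.2]
width: 14.4
pos [ 508.  -208.6  105.8] jaw 8.3 travel [ 0.04 -0.06 -3.42] twist 0.029398013681600332 q7 0.71 clock 19.15 F [ 0.6  0.5 -1.2] w 14.4
```

View pics/u.png

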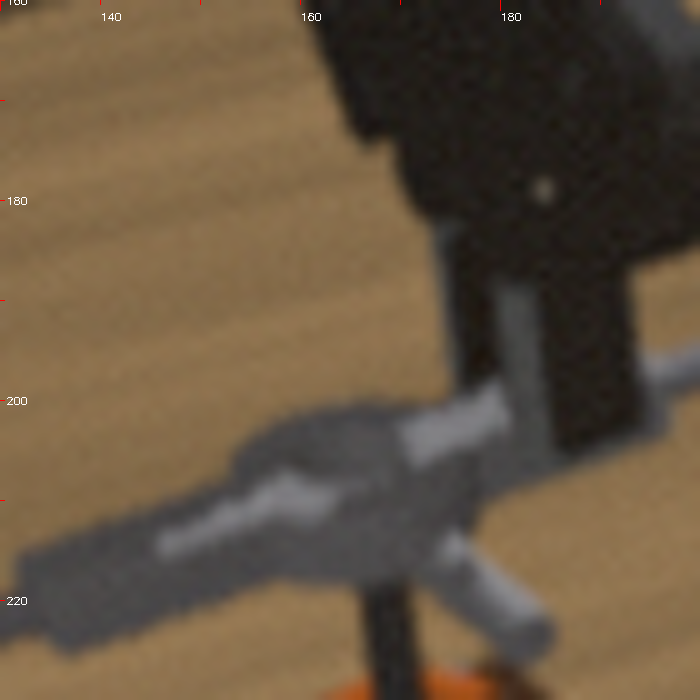

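```bash
python3 -m inch '{"travel":[[0.12,0,0],[0.12,0,0.2],[0.12,0,0.5],[0.12,0,0.9],[0.12,0,1.3],[0.12,0,1.7],[0.12,0,2],[0.12,0,2],[0.12,0,2],[0.12,0,2]],"twist":[0,0,0,0,0,0,0,0,0,0],"fingers":[0.5,0.5,0.5,0.5,0.5,0.5,0.5,0.5,0.5,0.5]}'
python3 -c "
from h import *
togo(507.3,-208.3,140,8.3)
s=cam('scene');crop(s,130,180,70,70,10,'u2.png')"
```

```text
clock: 20.03
eef_pos: [507.8, -207.5, 85.8]
tool_rot: [3.142, 0.0, 1.716]
force: [0.5, -0.8, -0.3]
width: 13.7
pos [ 507.8 -207.5   85.8] jaw 8.3 travel [-0.08 -0.07 -5.42] twist 0.030023056460365183 q7 0.72 clock 20.0333 F [ 0.5 -0.8 -0.3] w 13.7
```

View pics/u2.png

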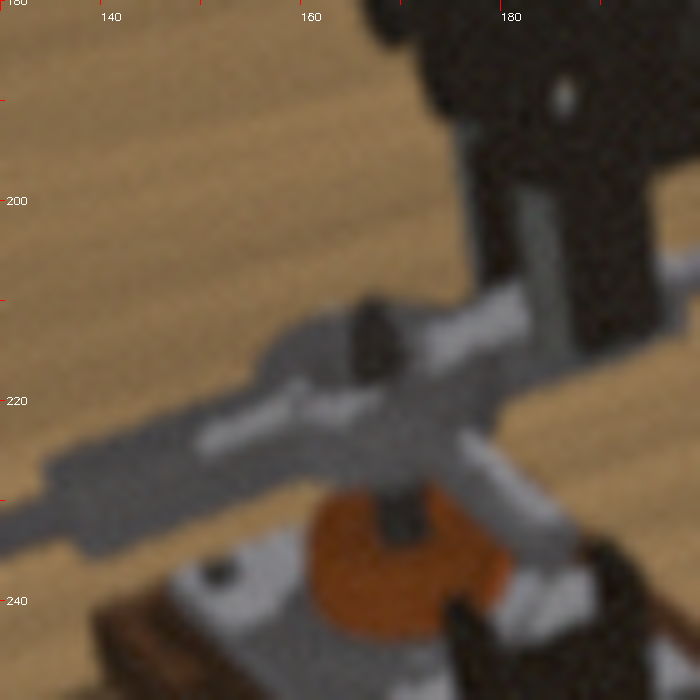

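```bash
python3 -m inch '{"travel":[[0,0,0.2],[0,0,0.5],[0,0,0.8],[0,0,1.1],[0,0,1.4],[0,0,1.6],[0,0,1.7],[0,0,1.75],[0,0,1.75],[0,0,1.75]],"twist":[0,0,0,0,0,0,0,0,0,0],"fingers":[0.5,0.5,0.5,0.5,0.5,0.5,0.5,0.5,0.5,0.5]}'
python3 -c "
from h import *
togo(507.3,-208.3,140,8.3)
s=cam('scene');crop(s,130,180,70,70,10,'u3.png')"
```

```text
clock: 20.92
eef_pos: [507.6, -207.2, 68.5]
tool_rot: [-3.141, -0.0, 1.716]
force: [-1.3, 1.2, 3.1]
width: 14.0
pos [ 507.6 -207.2   68.5] jaw 8.3 travel [-0.1  -0.04 -7.15] twist 0.032744126137274066 q7 0.73 clock 20.9167 F [-1.3  1.2  3.1] w 14.0
```

View pics/u3.png

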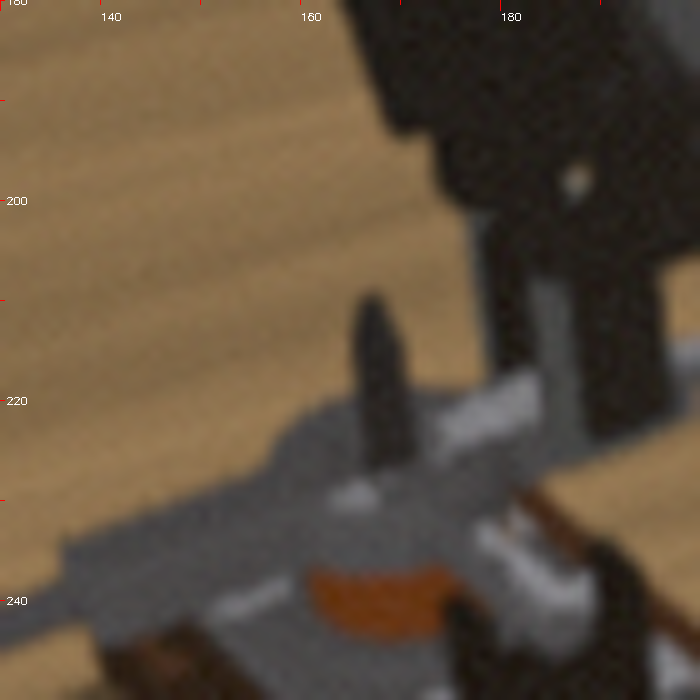

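```bash
python3 -m inch '{"travel":[[0,0,0.05],[0,0,0.05],[0,0,0.05],[0,0,0.05],[0,0,0.05],[0,0,-0.2],[0,0,-1],[0,0,-2.5],[0,0,-5],[0,0,-8]],"twist":[0,0,0,0,0,0,0,0,0,0],"fingers":[3.6,3.6,3.6,3.6,3.6,3.6,3.6,3.6,3.6,3.6]}'
python3 -m inch '{"travel":[[0,0,-2],[1,0,-3],[4,0,-3],[7,0,-3],[10,0,-3],[13,0,-3],[15,0,-3],[17,0,-3],[18,0,-3],[18,0,-3]],"twist":[-7,-14,-21,-28,-35,-42,-49,-56,-63,-70],"fingers":[4.5,4.5,4.5,4.5,4.5,4.5,4.5,4.5,4.5,4.5]}'
python3 -c "
from h import *
togo(461.5,-11.5,130,98.3)
s=cam('scene');crop(s,100,170,120,100,6,'v.png')
d=cam('top');crop(d,420,190,100,100,6,'w.png')"
```

```text
clock: 21.8
eef_pos: [506.8, -207.0, 148.6]
tool_rot: [-3.139, -0.001, 1.716]
force: [-0.0, -0.5, 0.5]
width: 36.1
clock: 22.63
eef_pos: [481.5, -26.2, 179.1]
tool_rot: [3.141, 0.0, 2.949]
force: [-0.3, -1.2, -0.8]
width: 45.0
pos [481.5 -26.2 179.1] jaw 78.9 travel [2.24 1.06 4.91] twist -19.36123168832829 q7 1.28 clock 22.6333 F [-0.3 -1.2 -0.8] w 45.0
```

View pics/v.png

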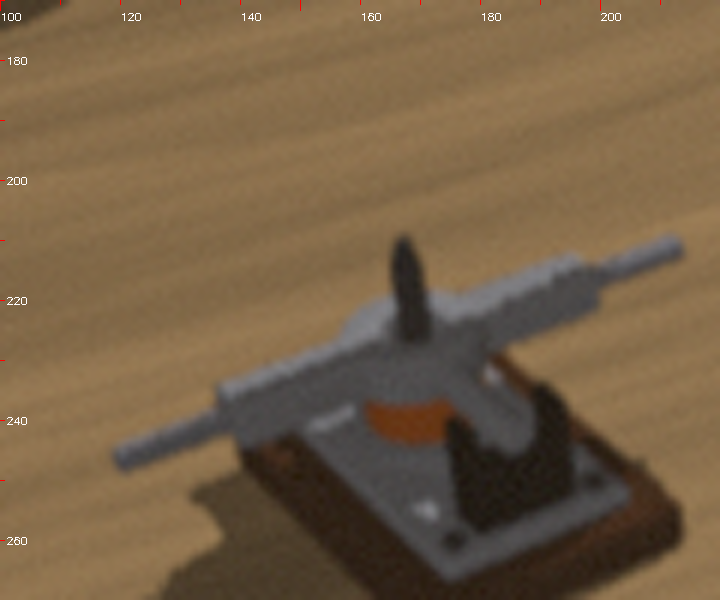

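View pics/w.png

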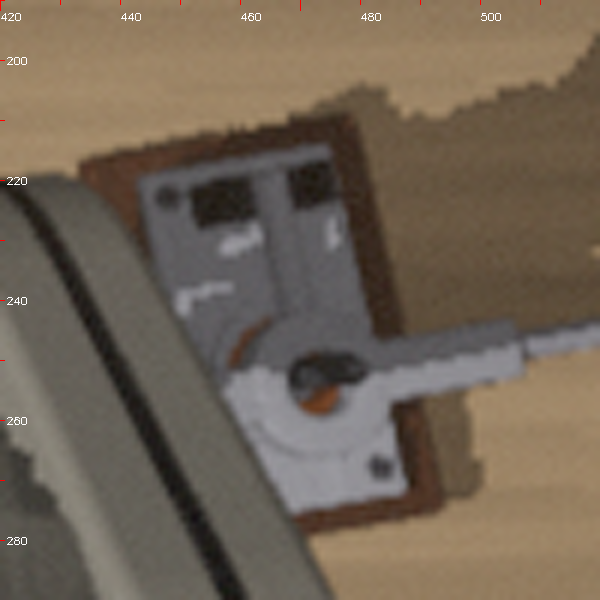

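```bash
python3 -m inch '{"travel":[[1,0.5,0],[2,1,1],[2.2,1.1,2.5],[2.2,1.1,4],[2.2,1.1,4.9],[2.2,1.1,4.9],[2.2,1.1,4.9],[2.2,1.1,4.9],[2.2,1.1,4.9],[2.2,1.1,4.9]],"twist":[-7,-14,-19.4,-19.4,-19.4,-19.4,-19.4,-19.4,-19.4,-19.4],"fingers":[4.5,4.5,4.5,4.5,4.5,4.5,4.5,4.5,4.5,4.5]}'
python3 -c "
from h import *
togo(462.2,-11.7,45,98.3)"
```

```text
clock: 23.57
eef_pos: [462.9, -14.1, 129.9]
tool_rot: [-3.141, 0.001, -3.007]
force: [0.6, 0.3, -0.3]
width: 44.4
pos [462.9 -14.1 129.9] jaw 97.7 travel [0.05 0.25 8.49] twist -0.6024576191419158 q7 1.45 clock 23.5667 F [ 0.6  0.3 -0.3] w 44.4
```

```bash
python3 -m inch '{"travel":[[0.05,0.25,0.5],[0.05,0.25,2],[0.05,0.25,4],[0.05,0.25,6],[0.05,0.25,7.5],[0.05,0.25,8.2],[0.05,0.25,8.5],[0.05,0.25,8.5],[0.05,0.25,8.5],[0.05,0.25,8.5]],"twist":[0,0,0,0,0,0,0,0,0,0],"fingers":[4.5,4.5,4.5,4.5,4.5,4.5,4.5,4.5,4.5,4.5]}'
python3 -c "
from h import *
togo(462.2,-11.7,29,98.3)
s=cam('scene');crop(s,230,150,90,70,8,'x.png')"
```

```text
clock: 24.4
eef_pos: [461.8, -11.5, 44.5]
tool_rot: [3.142, 0.001, -3.007]
force: [0.7, 0.2, -0.7]
width: 44.8
pos [461.8 -11.5  44.5] jaw 97.7 travel [-0.04 -0.02  1.55] twist -0.5788573542242688 q7 1.22 clock 24.4 F [ 0.7  0.2 -0.7] w 44.8
```

View pics/x.png

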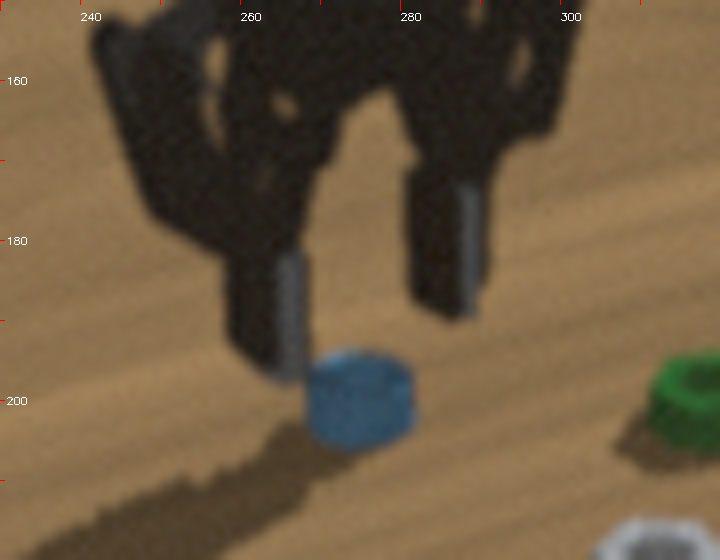

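```bash
python3 -m inch '{"travel":[[-0.12,0,0.2],[-0.12,0,0.7],[-0.12,0,1.2],[-0.12,0,1.55],[-0.12,0,1.55],[-0.12,0,1.55],[-0.12,0,1.55],[-0.12,0,1.55],[-0.12,0,1.55],[-0.12,0,1.55]],"twist":[-0.6,-0.6,-0.6,-0.6,-0.6,-0.6,-0.6,-0.6,-0.6,-0.6],"fingers":[4.5,4.5,4.5,4.5,4.5,4.5,1.5,1.5,1.5,1.5]}'
python3 -m inch '{"travel":[[0,0,0],[0,0,0],[0,0,0],[0,0,-0.5],[0,0,-1.5],[0,0,-3],[0,0,-5],[0,0,-7],[0,0,-8],[0,0,-8]],"twist":[0,0,0,0,0,0,0,0,0,0],"fingers":[1.5,1.5,1.5,1.5,1.5,1.5,1.5,1.5,1.5,1.5]}'
python3 -c "
from h import *
togo(512.5,-242,175,98.3)
s=cam('scene');crop(s,230,110,90,70,8,'x2.png')"
```

```text
clock: 25.28
eef_pos: [463.0, -11.5, 29.4]
tool_rot: [-3.141, 0.001, -2.996]
force: [-0.6, 0.1, 5.9]
width: 24.4
clock: 26.12
eef_pos: [464.0, -11.5, 111.0]
tool_rot: [-3.141, 0.004, -2.997]
force: [0.2, 0.2, -0.1]
width: 24.7
pos [464.  -11.5 111. ] jaw 98.3 travel [ -1.49 -23.51  -6.39] twist 0.011342600485107823 q7 1.09 clock 26.1167 F [ 0.2  0.2 -0.1] w 24.7
```

View pics/x2.png

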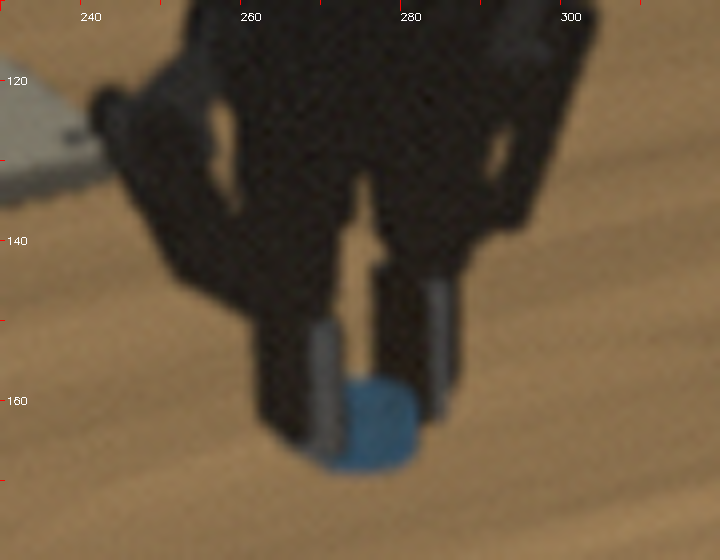

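```bash
python3 -m inch '{"travel":[[0,-0.8,-1],[-0.2,-2.8,-2.5],[-0.4,-5.8,-3.5],[-0.6,-9,-3.5],[-0.8,-12.2,-3.5],[-1,-15.4,-3.5],[-1.2,-18.4,-3.5],[-1.4,-20.9,-3.5],[-1.5,-22.6,-3.5],[-1.5,-23.3,-3.5]],"twist":[0,0,0,0,0,0,0,0,0,0],"fingers":[1.5,1.5,1.5,1.5,1.5,1.5,1.5,1.5,1.5,1.5]}'
python3 -m inch '{"travel":[[0,-0.2,0],[0,-0.2,0],[0,-0.2,0],[0,-0.2,0],[0,-0.2,0],[0,-0.2,0],[0,-0.2,0],[0,-0.2,0],[0,-0.2,0],[0,-0.2,0]],"twist":[0,0,0,0,0,0,0,0,0,0],"fingers":[1.5,1.5,1.5,1.5,1.5,1.5,1.5,1.5,1.5,1.5]}'
python3 -c "
from h import *
togo(512.5,-242,145,98.3)
s=cam('scene');crop(s,130,150,60,80,8,'y.png')
d=cam('top');crop(d,450,220,60,50,12,'z.png')"
```

```text
clock: 27.0
eef_pos: [510.7, -243.2, 142.3]
tool_rot: [-3.141, -0.002, -3.0]
force: [0.8, -0.2, -0.0]
width: 24.3
clock: 27.83
eef_pos: [511.6, -241.8, 143.8]
tool_rot: [-3.142, -0.0, -2.996]
force: [0.1, 0.1, -0.4]
width: 24.6
pos [ 511.6 -241.8  143.8] jaw 98.3 travel [-0.08 -0.03 -0.12] twist 0.03705237655016447 q7 1.62 clock 27.8333 F [ 0.1  0.1 -0.4] w 24.6
```

View pics/y.png

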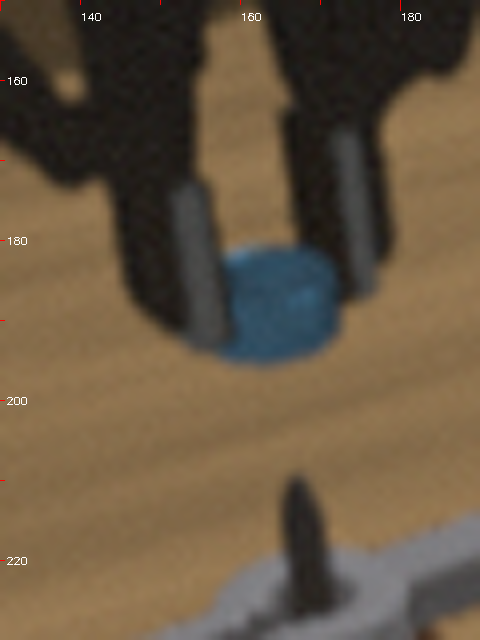

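View pics/z.png

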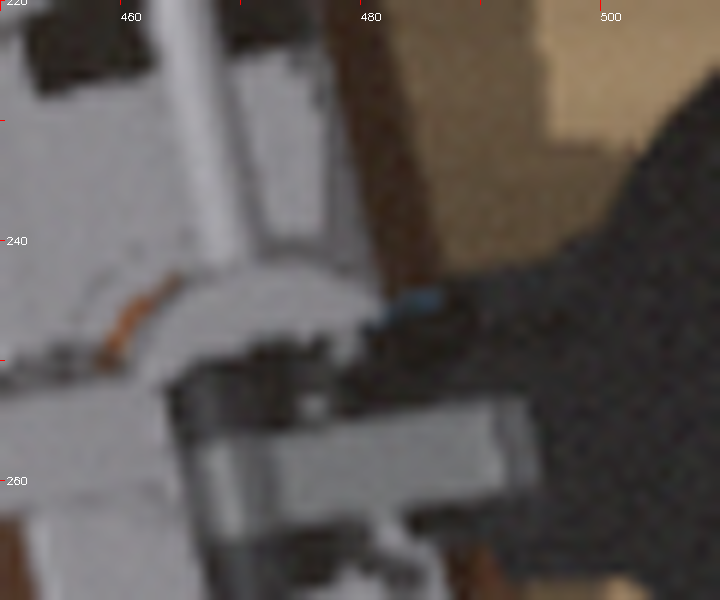

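```bash
python3 -c "
from h import *
s=cam('scene')
print(px2w(s,163.6,187.6,121.4), px2w(s,166.6,209.2,82.5), px2w(s,168.9,227,53))
d=cam('top')
# held ring candidates: predicted topmost v for ring at dx
for dx in (0,2,4): print(dx,[w2px(d,[511.6+dx+14*np.cos(a),-241.8+14*np.sin(a),z]).round(1).tolist() for z in (114.4,128.4) for a in (0,.5)])
"
```

```text
[ 508.80670671 -240.35706991  121.4       ] [ 511.39410486 -241.39557403   82.5       ] [ 519.38503225 -244.09442721   53.        ]
0 [[486.4, 244.6], [482.0, 245.9], [490.0, 244.2], [485.4, 245.5]]
2 [[486.3, 243.2], [481.8, 244.5], [489.9, 242.8], [485.3, 244.1]]
4 [[486.2, 241.8], [481.7, 243.1], [489.8, 241.4], [485.2, 242.7]]
```

```bash
python3 -m inch '{"travel":[[-0.1,-0.04,0],[-0.28,-0.1,0.3],[-0.28,-0.1,1],[-0.28,-0.1,1.8],[-0.28,-0.1,2.6],[-0.28,-0.1,3.2],[-0.28,-0.1,3.6],[-0.28,-0.1,3.8],[-0.28,-0.1,3.8],[-0.28,-0.1,3.8]],"twist":[0,0,0,0,0,0,0,0,0,0],"fingers":[1.5,1.5,1.5,1.5,1.5,1.5,1.5,1.5,1.5,1.5]}'
python3 -c "
from h import *
s=cam('scene');crop(s,130,170,60,60,11,'y2.png')"
```

```text
clock: 28.87
eef_pos: [514.7, -242.3, 105.8]
tool_rot: [3.142, 0.0, -2.996]
force: [-0.1, -1.0, -0.3]
width: 24.9
```

View pics/y2.png

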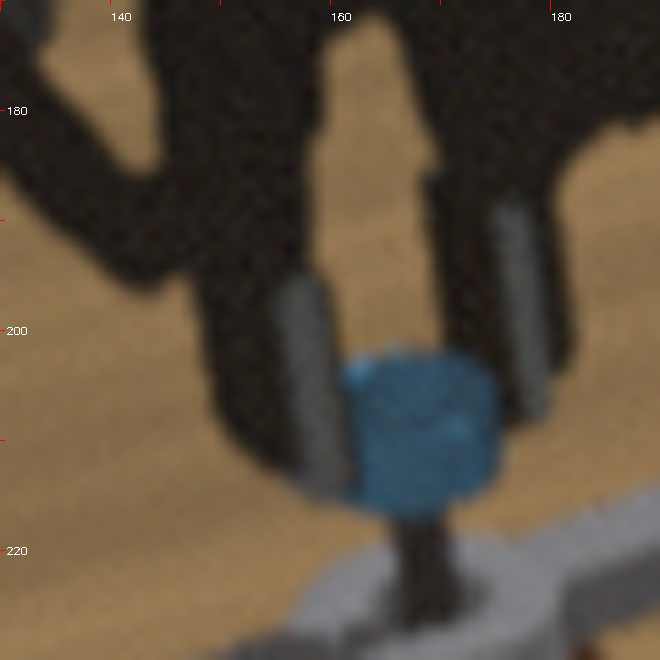

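```bash
python3 -m inch '{"travel":[[0,0,0.2],[0,0,0.4],[0,0,0.7],[0,0,1],[0,0,1.3],[0,0,1.5],[0,0,1.5],[0,0,1.5],[0,0,1.5],[0,0,1.5]],"twist":[0,0,0,0,0,0,0,0,0,0],"fingers":[1.5,1.5,1.5,1.5,1.5,1.5,1.5,1.5,1.5,1.5]}'
python3 -c "
from h import *
s=cam('scene');crop(s,130,170,60,60,11,'y3.png')"
```

```text
clock: 29.75
eef_pos: [514.7, -242.4, 90.9]
tool_rot: [-3.142, 0.0, -2.996]
force: [0.7, 0.3, -1.0]
width: 24.4
```

View pics/y3.png

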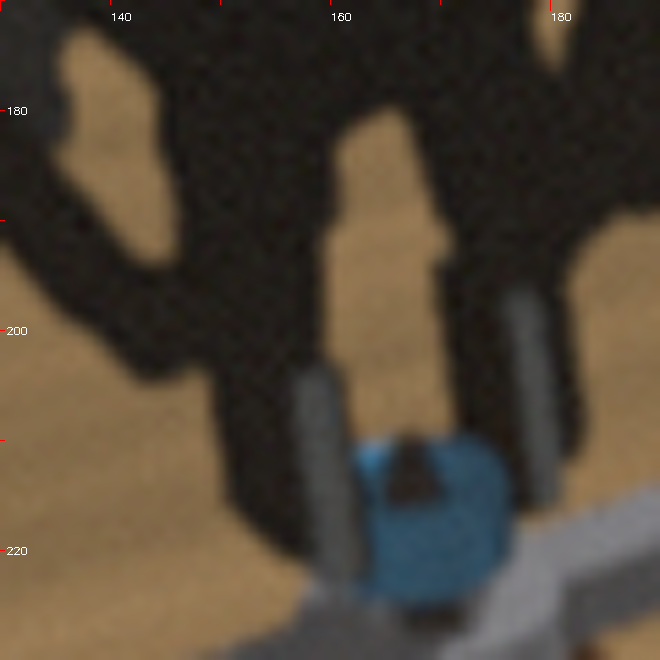

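```bash
python3 -m inch '{"travel":[[0,0,0.1],[0,0,0.2],[0,0,0.3],[0,0,0.4],[0,0,0.5],[0,0,0.6],[0,0,0.7],[0,0,0.75],[0,0,0.8],[0,0,0.8]],"twist":[0,0,0,0,0,0,0,0,0,0],"fingers":[1.5,1.5,1.5,1.5,1.5,1.5,1.5,1.5,1.5,1.5]}'
```

```text
clock: 30.63
eef_pos: [514.5, -242.4, 82.7]
tool_rot: [3.142, -0.0, -2.996]
force: [0.1, 0.0, -0.4]
width: 24.7
```

Release, rise, and look.

```bash
python3 -m inch '{"travel":[[0,0,0.05],[0,0,0.08],[0,0,0.08],[0,0,0.08],[0,0,0.08],[0,0,0],[0,0,-0.5],[0,0,-1.5],[0,0,-3.5],[0,0,-6]],"twist":[0,0,0,0,0,0,0,0,0,0],"fingers":[1.5,1.5,4.2,4.2,4.2,4.2,4.2,4.2,4.2,4.2]}'
python3 -m inch '{"travel":[[-0.3,2,-1],[-0.8,5,-1],[-1.4,8.5,-1],[-2,12,-1],[-2.6,15.5,-1],[-3,19,-1],[-3.2,21.5,-1],[-3.3,23,-1],[-3.3,23.5,-1],[-3.3,23.5,-1]],"twist":[0,0,0,0,0,0,0,0,0,0],"fingers":[4.5,4.5,4.5,4.5,4.5,4.5,4.5,4.5,4.5,4.5]}'
python3 -c "
from h import *
togo(568.5,8.5,130,98.3)
s=cam('scene');crop(s,110,180,110,90,7,'A.png')
crop(s,290,190,50,50,12,'B.png')
d=cam('top');crop(d,420,190,100,100,6,'C.png')"
```

```text
clock: 31.47
eef_pos: [513.7, -242.0, 143.0]
tool_rot: [3.14, -0.002, -2.996]
force: [0.0, -0.3, -0.3]
width: 41.7
clock: 32.3
eef_pos: [513.3, -3.7, 153.6]
tool_rot: [3.141, 0.001, -2.993]
force: [-0.3, -0.1, -0.7]
width: 45.0
pos [513.3  -3.7 153.6] jaw 98.5 travel [-5.64  0.39  2.36] twist 0.19767745444019624 q7 1.18 clock 32.3 F [-0.3 -0.1 -0.7] w 45.0
```

View pics/A.png

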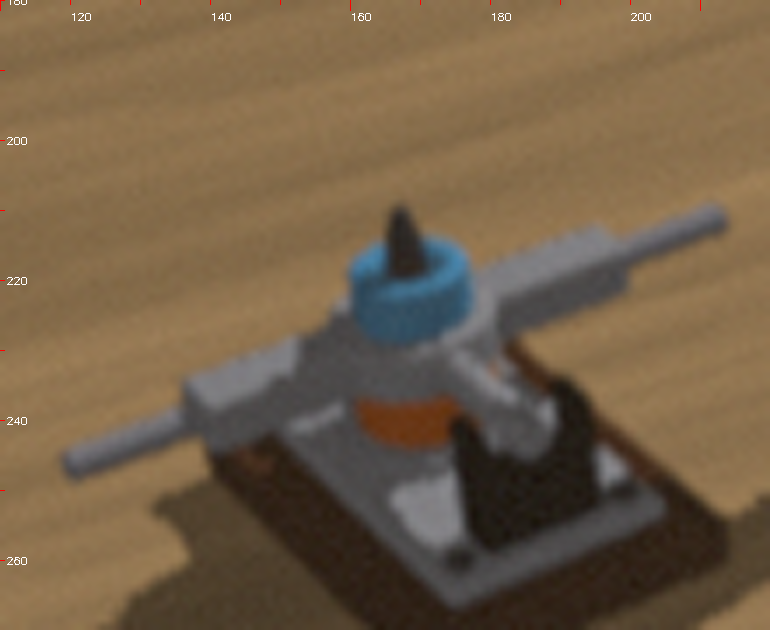

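View pics/B.png

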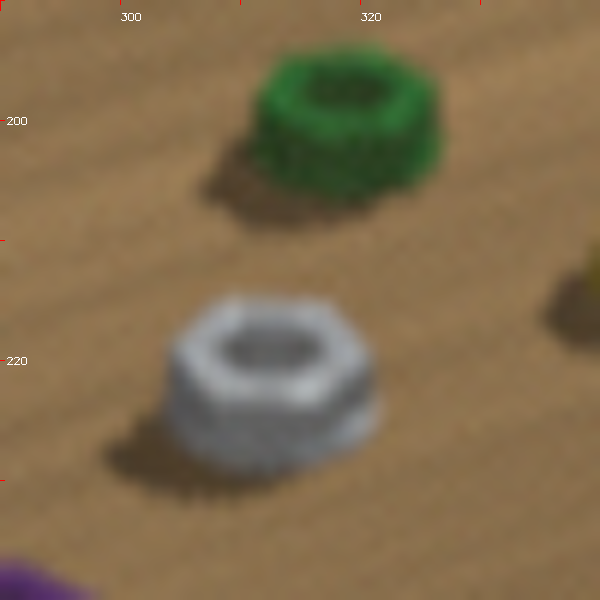

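View pics/C.png

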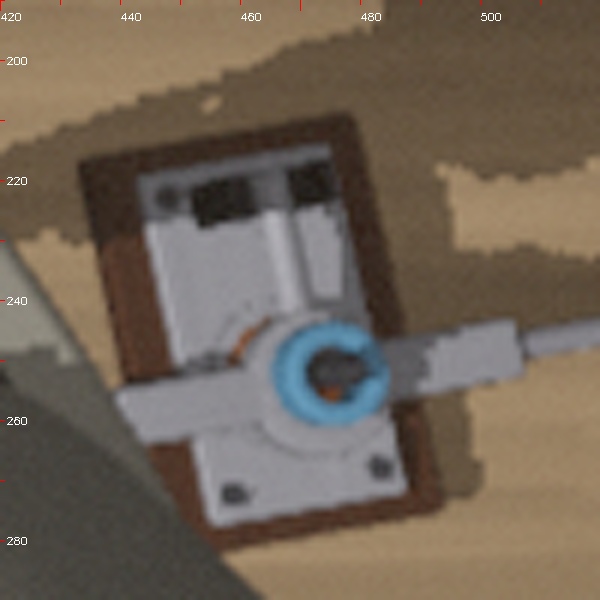

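```bash
python3 -c "
from h import *
s=cam('scene')
S=lambda x,y:(290+(x+.5)/12-.5,190+(y+.5)/12-.5)
P=np.array([px2w(s,*S(*q),12)[:2] for q in((235,298),(330,300),(373,355),(313,405),(222,402),(170,350))])
c=P.mean(0);v=P-c;print(c,np.hypot(*v.T).round(1),(np.degrees(np.arctan2(v[:,1],v[:,0]))%60).round(1))
print(px2w(s,*S(270,350),12))
d=cam('top');crop(d,295,205,45,40,16,'D.png')"
```

```text
[567.59786429   9.36146722] [16.8 17.9 15.5 16.5 16.9 16.2] [48.5 57.1 54.5 48.3 58.8 57.5]
[566.99283005   9.02762431  12.        ]
```

```bash
python3 -c "
from h import *
togo(568.5,8.8,80,84)"
```

```text
pos [513.3  -7.1 152.8] jaw 98.2 travel [-5.7   0.79  7.28] twist 14.175848201491405 q7 1.18 clock 32.5 F [ 0.8 -0.5  0.6] w 45.2
```

```bash
python3 -m inch '{"travel":[[-1,0.2,0.3],[-2.5,0.4,1],[-4,0.6,2.5],[-5,0.7,4],[-5.6,0.75,5.5],[-5.7,0.79,6.6],[-5.7,0.79,7.1],[-5.7,0.79,7.3],[-5.7,0.79,7.3],[-5.7,0.79,7.3]],"twist":[4,8,12,14.2,14.2,14.2,14.2,14.2,14.2,14.2],"fingers":[4.5,4.5,4.5,4.5,4.5,4.5,4.5,4.5,4.5,4.5]}'
python3 -c "
from h import *
togo(568.5,8.8,31.5,84)
togo(568.5,8.8,45,84)"
```

```text
clock: 33.33
eef_pos: [568.3, 10.6, 80.3]
tool_rot: [-3.142, 0.0, 3.039]
force: [-0.5, -0.1, -0.0]
width: 44.9
pos [568.3  10.6  80.3] jaw 84.1 travel [-0.04 -0.17  4.88] twist 0.10971176425444185 q7 0.94 clock 33.3333 F [-0.5 -0.1 -0. ] w 44.9
pos [568.3  10.6  80.3] jaw 84.1 travel [-0.04 -0.17  3.53] twist 0.10971176425444185 q7 0.94 clock 33.3333 F [-0.5 -0.1 -0. ] w 44.9
```

```bash
python3 -m inch '{"travel":[[0,-0.1,0.3],[0,-0.15,1],[0,-0.15,1.8],[0,-0.15,2.6],[0,-0.15,3.2],[0,-0.15,3.5],[0,-0.15,3.5],[0,-0.15,3.5],[0,-0.15,3.5],[0,-0.15,3.5]],"twist":[0,0,0,0,0,0,0,0,0,0],"fingers":[4.5,4.5,4.5,4.5,4.5,4.5,4.5,4.5,4.5,4.5]}'
python3 -c "
from h import *
togo(568.5,8.8,31.5,84)
s=cam('scene');crop(s,270,180,80,60,9,'E.png')"
```

```text
clock: 34.17
eef_pos: [568.5, 9.6, 45.1]
tool_rot: [3.141, 0.001, 3.039]
force: [0.3, 1.1, -1.0]
width: 45.2
pos [568.5   9.6  45.1] jaw 84.1 travel [-0.01 -0.08  1.36] twist 0.14343923731024688 q7 0.91 clock 34.1667 F [ 0.3  1.1 -1. ] w 45.2
```

View pics/E.png

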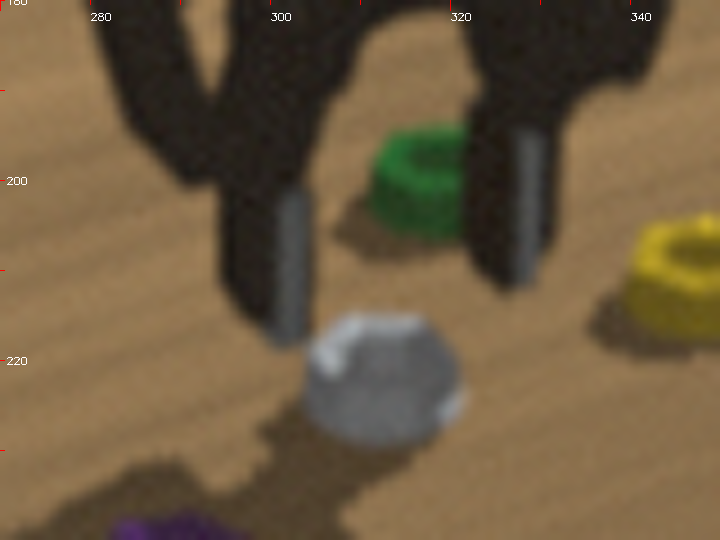

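```bash
python3 -m inch '{"travel":[[-0.1,-0.06,0.3],[-0.1,-0.06,0.8],[-0.1,-0.06,1.2],[-0.1,-0.06,1.36],[-0.1,-0.06,1.36],[-0.1,-0.06,1.36],[-0.1,-0.06,1.36],[-0.1,-0.06,1.36],[-0.1,-0.06,1.36],[-0.1,-0.06,1.36]],"twist":[0,0,0,0,0,0,0,0,0,0],"fingers":[4.5,4.5,4.5,4.5,4.5,4.5,1.5,1.5,1.5,1.5]}'
python3 -m inch '{"travel":[[0,0,0],[0,0,0],[0,0,0],[0,0,-0.5],[0,0,-1.5],[0,0,-3],[0,0,-5],[0,0,-7],[0,0,-8],[0,0,-8]],"twist":[0,0,0,0,0,0,0,0,0,0],"fingers":[1.5,1.5,1.5,1.5,1.5,1.5,1.5,1.5,1.5,1.5]}'
python3 -c "
from h import *
togo(514,-242.3,150)
s=cam('scene');crop(s,270,140,80,60,9,'F.png')"
```

```text
clock: 35.05
eef_pos: [569.3, 8.9, 31.6]
tool_rot: [3.142, 0.0, 3.039]
force: [-0.6, -0.3, 3.9]
width: 25.0
clock: 35.88
eef_pos: [570.9, 8.9, 113.8]
tool_rot: [3.141, 0.005, 3.039]
force: [1.4, -0.5, -1.0]
width: 25.4
pos [570.9   8.9 113.8] jaw 84.1 travel [  3.07 -25.57  -3.66] twist None q7 0.97 clock 35.8833 F [ 1.4 -0.5 -1. ] w 25.4
```

View pics/F.png

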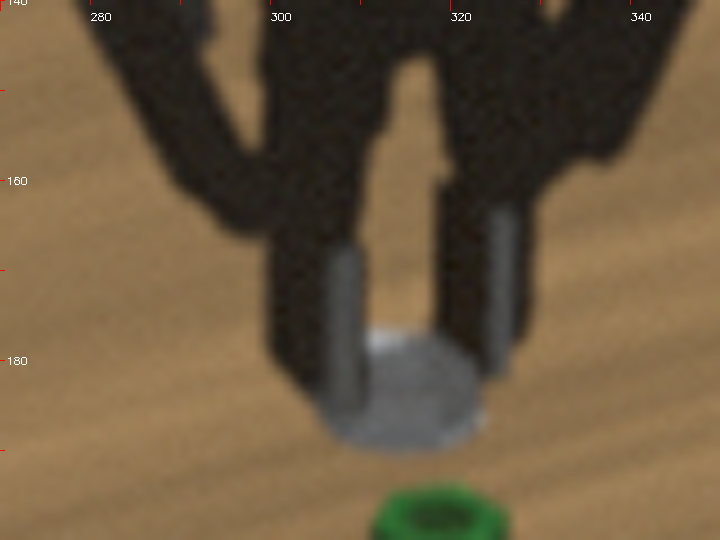

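```bash
python3 -m inch '{"travel":[[0.1,-0.8,-1],[0.3,-2.8,-2.5],[0.7,-6,-3.5],[1.1,-9.3,-3.5],[1.5,-12.7,-3.5],[1.9,-16.1,-3.5],[2.3,-19.5,-3.5],[2.6,-22.4,-3.5],[2.8,-24.5,-3.5],[2.95,-25.4,-3.5]],"twist":[0,0,0,0,0,0,0,0,0,0],"fingers":[1.5,1.5,1.5,1.5,1.5,1.5,1.5,1.5,1.5,1.5]}'
python3 -m inch '{"travel":[[0,-0.15,0],[0,-0.15,0],[0,-0.15,0],[0,-0.15,0],[0,-0.15,0],[0,-0.15,0],[0,-0.15,0],[0,-0.15,0],[0,-0.15,0],[0,-0.15,0]],"twist":[0,0,0,0,0,0,0,0,0,0],"fingers":[1.5,1.5,1.5,1.5,1.5,1.5,1.5,1.5,1.5,1.5]}'
python3 -c "
from h import *
togo(514,-242.3,110)
s=cam('scene');crop(s,130,150,60,80,8,'G.png')
d=cam('top');crop(d,450,220,60,50,12,'H.png')"
```

```text
clock: 36.77
eef_pos: [511.3, -245.8, 145.2]
tool_rot: [-3.14, -0.003, 3.033]
force: [0.1, -0.3, -1.0]
width: 25.5
clock: 37.6
eef_pos: [513.7, -242.3, 146.2]
tool_rot: [-3.142, -0.0, 3.039]
force: [0.6, -0.0, -0.5]
width: 25.4
pos [ 513.7 -242.3  146.2] jaw 84.1 travel [-0.03  0.    3.62] twist None q7 1.42 clock 37.6 F [ 0.6 -0.  -0.5] w 25.4
```

View pics/G.png

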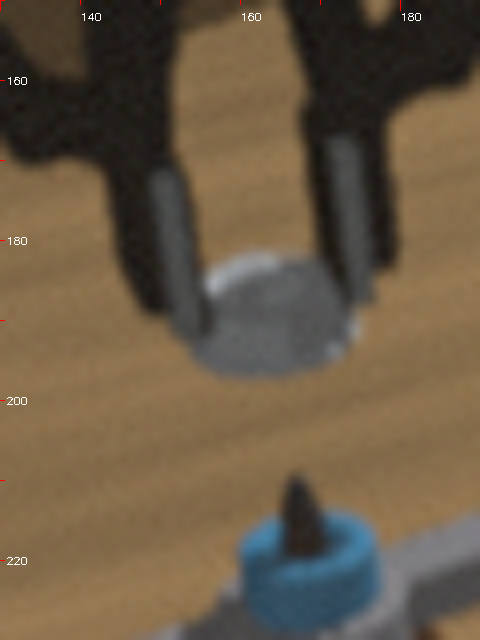

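View pics/H.png

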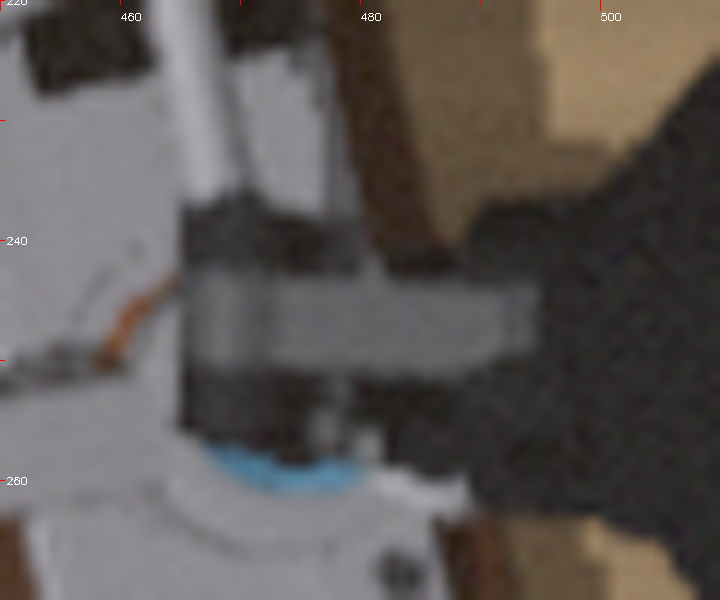

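```bash
python3 -c "
from h import *
s=cam('scene')
print(px2w(s,163.9,191.4,116.2), px2w(s,166.6,209.2,82.5))
d=cam('top')
# nut back edge in top: crop (440,515)
print(px2w(d,450+440/12-.5,220+515/12-.5,116.2))
a=np.radians(200)
print([w2px(d,[513.7+17*np.cos(a),-242.3+17*np.sin(a),116.2]) for a in np.radians([160,180,200])])"
```

```text
[ 511.8264911  -241.57942978  116.2       ] [ 511.39410486 -241.39557403   82.5       ]
[ 499.67396769 -238.61281372  116.2       ]
[array([484.81819309, 263.806834  ]), array([488.86639024, 264.40349282]), array([492.79694305, 263.58010155])]
```

```bash
python3 -m inch '{"travel":[[0,0,0.3],[0,0,1],[0,0,1.8],[0,0,2.5],[0,0,3.1],[0,0,3.5],[0,0,3.7],[0,0,3.9],[0,0,4],[0,0,4]],"twist":[0,0,0,0,0,0,0,0,0,0],"fingers":[1.5,1.5,1.5,1.5,1.5,1.5,1.5,1.5,1.5,1.5]}'
python3 -c "
from h import *
s=cam('scene');crop(s,130,170,60,60,11,'I.png')"
```

```text
clock: 38.63
eef_pos: [513.8, -242.3, 106.1]
tool_rot: [3.142, 0.0, 3.039]
force: [-0.2, -0.8, -0.9]
width: 25.5
```

View pics/I.png

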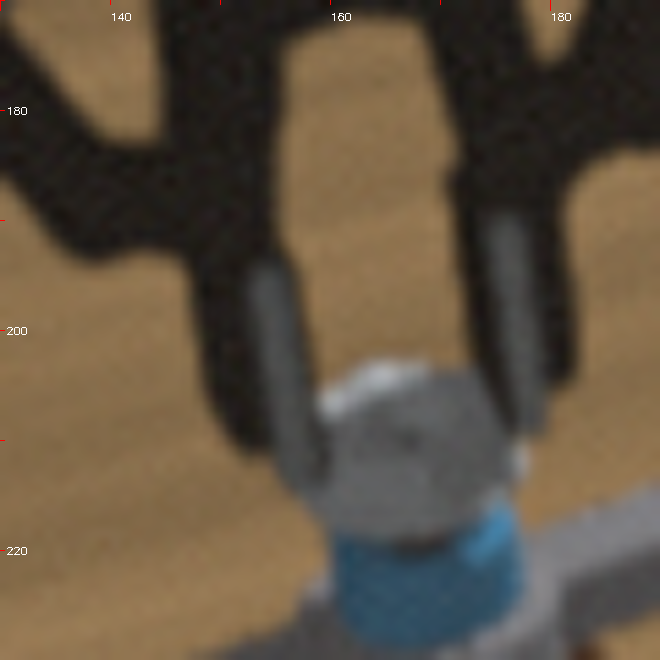

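```bash
python3 -m inch '{"travel":[[0,0,0.1],[0,0,0.2],[0,0,0.3],[0,0,0.4],[0,0,0.5],[0,0,0.6],[0,0,0.65],[0,0,0.7],[0,0,0.72],[0,0,0.72]],"twist":[0,0,0,0,0,0,0,0,0,0],"fingers":[1.5,1.5,1.5,1.5,1.5,1.5,1.5,1.5,1.5,1.5]}'
python3 -c "
from h import *
s=cam('scene');crop(s,130,170,60,60,11,'J.png')"
```

```text
clock: 39.52
eef_pos: [513.7, -242.3, 98.9]
tool_rot: [3.142, -0.0, 3.039]
force: [-0.9, 0.3, -1.0]
width: 25.4
```

View pics/J.png

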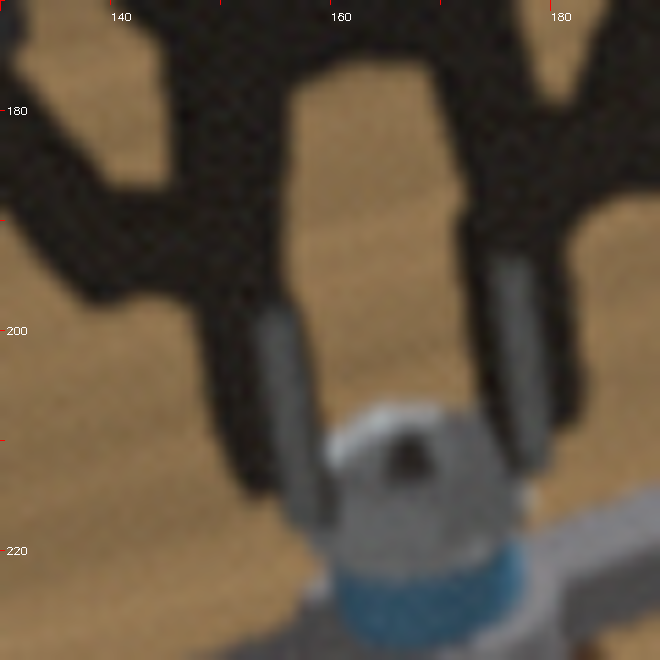

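Pin shows through the nut bore. Release, rise and check.

```bash
python3 -m inch '{"travel":[[0,0,0.03],[0,0,0.03],[0,0,0.03],[0,0,0.03],[0,0,0.03],[0,0,0],[0,0,-0.5],[0,0,-1.5],[0,0,-3.5],[0,0,-6]],"twist":[0,0,0,0,0,0,0,0,0,0],"fingers":[1.5,4.5,4.5,4.5,4.5,4.5,4.5,4.5,4.5,4.5]}'
python3 -m inch '{"travel":[[-0.3,2,-1],[-0.8,5,-1],[-1.4,8.5,-1],[-2,12,-1],[-2.6,15.5,-1],[-3,19,-1],[-3.2,21.5,-1],[-3.3,23,-1],[-3.3,23.5,-1],[-3.3,23.5,-1]],"twist":[0,0,0,0,0,0,0,0,0,0],"fingers":[4.5,4.5,4.5,4.5,4.5,4.5,4.5,4.5,4.5,4.5]}'
python3 -c "
from h import *
s=cam('scene');crop(s,110,180,110,90,7,'K.png')
d=cam('top');crop(d,420,190,100,100,6,'L.png');cv2.imwrite('pics/full.png',s['frame'][:,:,::-1])
print(w2px(s,[513,-242,79]),w2px(s,[513,-242,67]))"
```

```text
clock: 40.4
eef_pos: [512.9, -241.9, 159.3]
tool_rot: [3.141, -0.003, 3.04]
force: [-0.1, -0.6, 0.2]
width: 45.0
clock: 41.23
eef_pos: [570.9, -10.3, 169.9]
tool_rot: [3.141, 0.001, 3.042]
force: [-0.4, -0.2, 0.8]
width: 45.0
[166.84065236 211.55450947] [167.76523715 217.74509135]
```

View pics/K.png

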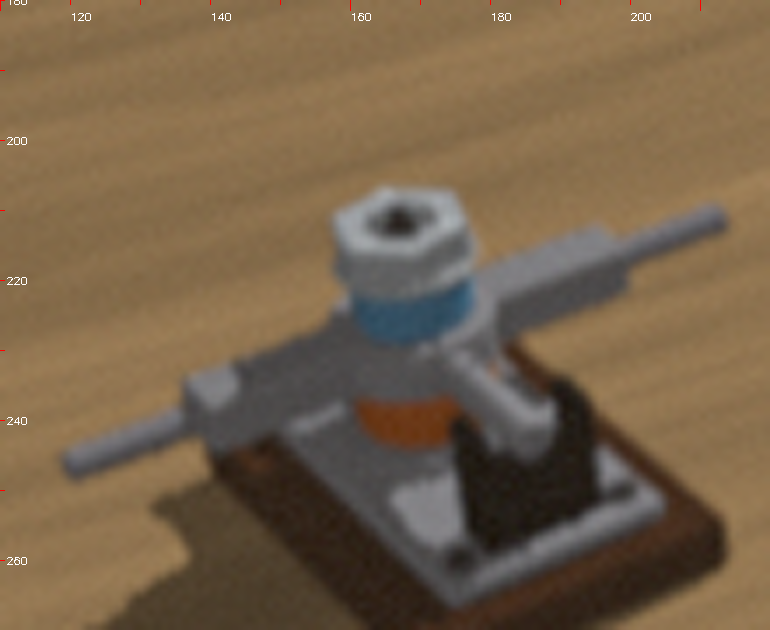

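View pics/L.png

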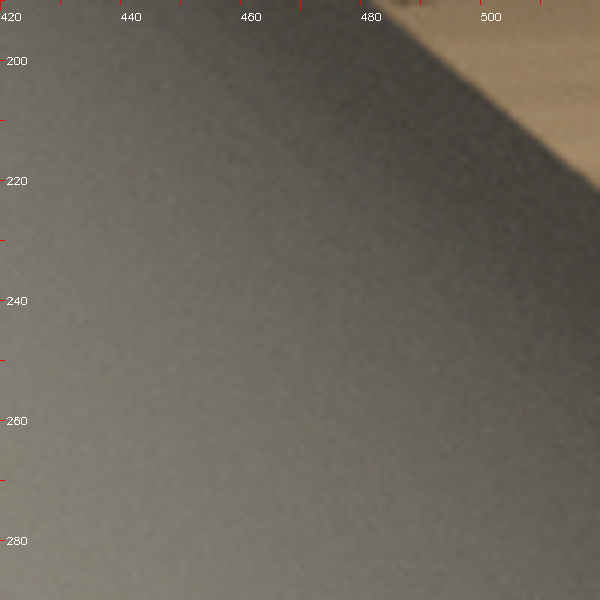

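View pics/full.png

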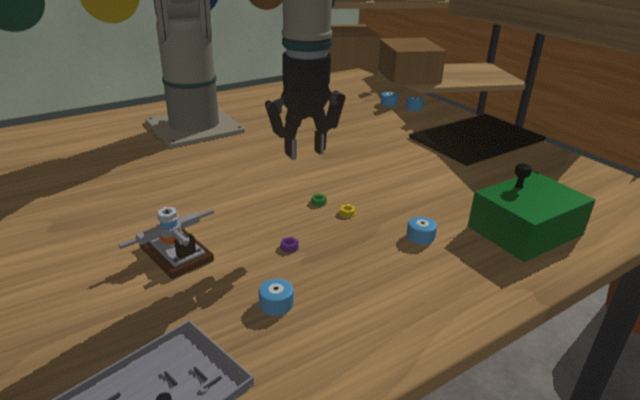

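```bash
python3 -m inch '{"travel":[[0,0,0],[0,0,0],[0,0,0],[0,0,0],[0,0,0],[0,0,0],[0,0,0],[0,0,0],[0,0,0],[0,0,0]],"twist":[0,0,0,0,0,0,0,0,0,0],"fingers":[4.5,4.5,4.5,4.5,4.5,4.5,4.5,4.5,4.5,4.5]}'; python3 -c "
from cell import ctrl
print(ctrl.finish_job())"
```

```text
clock: 42.17
eef_pos: [570.6, -11.9, 169.0]
tool_rot: [3.142, -0.0, 3.039]
force: [0.2, -0.5, 0.9]
width: 44.8
the job is handed in; nothing more can be done
None
```

I stacked the orange bushing, the hanger with its nose in the pivot cup, the sky-blue bushing and the nut, flange down, on the kingpin. I let go of each part and handed the job in at about 42 s; no verdict is reported.

- **Last check:** the final scene picture shows the stack level with no visible gaps. The nut bore is at about pixel (166.6, 211), against a predicted (166.8, 211.6) for a nut seated with its top at 79 mm. The wheels and the green, purple and yellow look-alikes were where they started, and the gripper was well clear of everything.
- **Not confirmed from above:** the arm blocked the top camera in the last picture, so the finished stack with the nut on was checked from the scene camera only.
- **Disagreements:** before the picks the two cameras differed by about 4–6 mm in x and 0–3 mm in y. I used their average and corrected each part against the kingpin in the pictures. An earlier top view showed the hanger's eye about 3 mm off the pin towards −x, inside the 6 mm limit.

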